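# Swap small trike brake discs for larger ones and set the run-out gauge

## Task

Change the brake discs of the two trike hubs on the bench plate: first swing the stiff arm of the dial gauge, left standing in at the left hub, well clear of it (some 20 to 30 cm away, on the robot's side), then lift any old small disc off its hub and lay it in the wooden crate, and put one of the two larger new discs on each hub, turned so that its holes go over the studs, seated fully home. Only when both new discs are on, swing the gauge back in until its plunger stands over the middle of the flat braking band of the left disc, ready for the run-out check, and leave everything else on the bench where it is.

Things in the scene. Friction and masses are not known exactly. Their poses are not given: they have to be found in the camera images.
- new_a: New brake disc, hat up on the bench, 0.26 kg. Origin: centre of its underside, z up its axis. A flat drilled band (diameter 112 to 160 mm, 4 mm thick) at the bottom; in the middle a round hat, 66 mm across, top 28 mm up: grip across it. Its 5 mm top face has a 20 mm centre hole and four 11 mm bolt holes 20 mm from the axis, on the disc's +x, +y, -x, -y axes, so it fits in four positions.
- new_b: Second new brake disc, the same as new_a. The hat of every disc is a cup open below, 58 mm inside and 23 mm deep, so the inner face of its top, which rests on the hub's seat, is 23 mm above the disc's underside. Four flat arms 14 mm wide at the height of the band join it to the hat, midway between the hole directions.
- worn_l: Old brake disc, 140 mm in diameter (plain band, 100 to 140 mm), 0.21 kg, on hub_l at the start, or absent (None). Origin, axes, hat, holes and heights the same as those of new_a.
- worn_r: Old brake disc like worn_l, on hub_r at the start, or absent (None). At least one of the two old discs is there.
- hub_l: Left (+y) trike hub, next to the gauge stand, fixed, axis upright, on a 104 mm square foot. Origin: on the axis, underside of the foot. Seat: a round flange 50 mm across, top 75 mm up. From it rise four 8 mm round-topped studs, tips 107 mm up, 20 mm from the axis on the hub's +x, +y, -x, -y axes; also a 17 mm spigot to 83 mm and a 12 mm axle end to 100 mm.
- hub_r: Right (-y) trike hub, the same as hub_l, about 210 mm from it on the same 15 mm thick plate. On either hub a disc is home when its holes have gone over the studs and its hat rests on the seat: its origin is then 52 mm above the hub's origin (turned wrong it stays up on the stud tips, at 84 mm). The play of hole on stud is 1.5 mm all round.
- crate: Open wooden crate on the bench for the old discs, fixed, 222 mm square outside, walls 8 mm thick and 70 mm high, floor 8 mm thick. Origin: centre of its underside. Two old discs lie in it stacked one on the other.
- gauge (a joint): Swing of the dial gauge's arm about its upright post, rad; grows as the arm is swung counter-clockwise seen from above. It starts at 1.60 to 1.72, the plunger 55 to 110 mm from hub_l's axis; near 0.2 it is swung well out, on the robot's side; the studs or hat on hub_l stop it near 2. Stiff: it needs about 0.45 N m (2.5 N at the knob) and stays wherever it is left. Range -0.3 to 2.4.
- gauge_hinge (a point): Point on the axis of the gauge's post, at the height of the knob's top. The post stands at the left end of the plate; the arm is level and carries the gauge and its knob 190 mm from this axis.
- gauge_knob (a point): Centre of the top of the upright black round knob (20 mm in diameter, 40 mm tall, rigid with the arm) at the arm's end; pinch it from above to swing the arm. Below it hangs the dial gauge, a round case 54 mm across and 20 mm thick. Top 230 mm above the bench.
- gauge_tip (a point): Lower end of the gauge's plunger, straight below the knob; it passes about 7 mm above the band of a seated disc, but below the hat's top and the stud tips. The middle of a new disc's band is 68 mm from the hub's axis.
- pedal: Bystander: a pedal lying near the gauge, 90 x 62 x 22 mm, to be left alone.
- spanner: Bystander: a 170 mm spanner lying to the right of hub_r, to be left alone.
- screwdriver: Bystander: a 190 mm screwdriver lying near the robot on its left, to be left alone.
Not all that is in view belongs to the job. Leave any blue or orange look-alike of the new_b alone.

How it is judged:
By the outcome, as a careful person would: the job done as asked, in the order asked, and still so for the second after the job is handed in, with the robot touching nothing.
Of worn_l, worn_r only 1 to 2 are there at a start; the rules pass over those that are not, and their reading is None.
At some moment in a run one of new_a, new_b may be knocked a few centimetres aside while the robot is not near it.
Once in a run the grip may slacken for a moment while it holds something.
It also fails if it takes over 210 s, if anything falls off the work surface, if the arm or the gripper's body presses on something with over 40 N, if the wrist force passes 120 N, or if a joint passes its speed limit or range.

## Robot

A 6-joint arm with a two-finger parallel gripper is mounted at the origin on the work surface. World frame = base frame: x ahead of the robot, y to its left, z up, the work surface at z = 0. Lengths are in m, angles in degrees, forces in N, time in s.
With the tool pointing down it reaches from about 0.35 to 0.875 m from the base axis. Payload 4.2 kg.
Tool frame: the origin (TCP) lies midway between the tips of the shut fingers; the grasp point (between the pads) lies 19 mm behind it; z points along the fingers, y is the direction in which the jaws open and shut (so a half turn about z gives the same grasp; the last joint's range is limited). The gripper opens to 87 mm and grips with 3 to 60 N. Pads are 19 mm wide; open, the fingers measure 117 mm over their backs; the gripper's body (75 mm by 190 mm) begins 51 mm behind the grasp point.
Start: joints at [88.671, 22.042, 0.453, 0, -68.411, -14.817], TCP at [0.174, 0.6, 0.223] pointing down, gripper open.
Joint ranges: [-179.83, 179.83], [-69.29, 118.12], [-61.27, 80.66], [-181.25, 117.63], [-171.15, -9.14], [-177.46, 177.46]. Speed limits (degrees/s): [159.86, 159.86, 180, 180, 180, 180].

## Interface

Orientations are given as a 3x3 rotation matrix whose columns are the frame's x, y, z axes.
In Python, from cell import r gives the robot as it stands. The module is installed in compiled form; this text tells all that it offers.
- The arm moves only by the tool apply_moves, never from a script. Its argument "rows" is a list of rows, each a list of 6 numbers: the shift along the world's x, y, z in mm, then the turn, a rotation vector about the world's x, y, z in degrees. In form: [[dx, dy, dz, ax, ay, az], ...]. A call has exactly 8 rows; each row is the pose to reach, as a shift and turn from the pose measured when the call began; what a row does not reach only later rows make up. A row lasts 1/8 s, in which the tool goes at most 62.5 mm and 10.7 degrees, less where a joint would pass 70% of its speed; a pose out of reach is approached as far as the arm can. A call with a gripper value outside its range is refused whole. "grip" is the finger opening in mm, from 0 to 87, set as the call begins (left out, the last holds). The fingers move at their own pace and stop on an object; "squeeze" is the grip in N (left out, the last holds). Time passes only in rows, so rows that repeat a pose let the fingers close, or fill a call up. It gives the time, the measured TCP pose, the force and the opening at its end, in the units of the state.
- r.observe(): the state, without advancing time (a new reading comes with each control period).
- r.snapshot(name): name is "scene" or "top"; returns the picture (420x560x3 uint8, blue, green, red); there is no depth.
- r.get_calibration(name): a dict with "fx", "fy", "cx", "cy" (pixels), "rvec" (rotation vector, rad) and "tvec" (3), from world to camera coordinates, as OpenCV has them. Camera axes: x right, y down, z forward; pixel columns grow to the right and rows downward; lengths in m; the calibration is good to about 2 mm. A picture is of the moment at which its call begins. get_calibration takes no time and is no camera call.
- r.close_job(): hands the job in, once; it reports no verdict.
The state is a dict: "t": time; "qpos": joint angles; "qvel": joint speeds; "joint_efforts": joint torques, N m; "tcp_pos": TCP position; "eef_rot": TCP orientation; "force": force on the tool from outside, world axes, zero at the start; "torque": the same for the moment, N m; "grip_width": opening from 0.0 (shut) to 1.0 (fully open).
Only numpy, scipy, OpenCV 4.12 (cv2) and the standard library are available. Lean on these libraries where they do the work, as an engineer would, in place of code of your own. Each camera call takes 0.05 s, during which the arm holds its last target.

## Working session

There is one attempt and no reset: what is moved stays moved. The work goes in short steps, Python scripts to look and compute and a tool call to move; the robot and the scene stay as the last step left them, time stands still between calls to the robot, and variables do not carry over. Pictures are saved under pics/ and viewed, and the job is handed in when it is done.

Besides the shell and the picture viewer there is one more tool, called after "Request:" in YAML: its name, and indented under it one key for each argument. apply_moves: Moves the arm, as the interface text tells. Its arguments: {"type":"object","properties":{"rows":{"type":"array"},"grip":{"type":"number"},"squeeze":{"type":"number"}},"required":["rows"]}

```bash
mkdir -p pics; ls
cat > h.py <<'E'
from cell import r
import numpy as np, cv2
def snap(n,out):
    im=r.snapshot(n); cv2.imwrite('pics/'+out+'.png',im); return im
def cal(n):
    c=r.get_calibration(n); K=np.array([[c['fx'],0,c['cx']],[0,c['fy'],c['cy']],[0,0,1]]); R=cv2.Rodrigues(np.array(c['rvec'],float))[0]; return K,R,np.array(c['tvec'],float).reshape(3)
def ray(n,u,v):
    K,R,t=cal(n); d=R.T@np.linalg.inv(K)@np.array([u,v,1.]); return -R.T@t,d
def onz(n,u,v,z):
    o,d=ray(n,u,v); return o+d*(z-o[2])/d[2]
def proj(n,p):
    K,R,t=cal(n); q=K@(R@np.array(p,float)+t); return q[:2]/q[2]
def tri(a,b):
    (o1,d1),(o2,d2)=ray('scene',*a),ray('top',*b)
    d1/=np.linalg.norm(d1);d2/=np.linalg.norm(d2)
    A=np.stack([d1,-d2],1); s=np.linalg.lstsq(A,o2-o1,rcond=None)[0]
    p,q=o1+s[0]*d1,o2+s[1]*d2; return (p+q)/2,np.linalg.norm(p-q)
E
python3 - <<'E'
from h import *
for n in('scene','top'):
    snap(n,n+'0'); K,R,t=cal(n); print(n,K[0,0],-R.T@t,R.T[:,2])
print(r.observe())
E
```

```text
pics
scene 423.79061265189165 [ 1.37243458 -0.51086642  0.92467281] [-0.70121235  0.39961325 -0.59043246]
top 437.4927913892582 [ 3.55706866e-01 -1.13099238e-03  1.25443074e+00] [ 0.09398409 -0.00925502 -0.99553068]
{'t': 0.1, 'qpos': array([ 8.86723553e+01,  2.20861195e+01,  3.86560283e-01, -2.46841486e-02,
       -6.84143162e+01, -1.48157983e+01]), 'qvel': array([-0.06850079, -0.09781789,  0.14695225, -0.01002939,  0.11116241,
        0.00328083]), 'joint_efforts': array([ 7.44397530e-04, -3.91689134e+01,  1.87936324e+01,  4.23173904e+00,
        1.34962803e-02, -7.95927326e-05]), 'tcp_pos': array([0.17362136, 0.59981533, 0.22156599]), 'eef_rot': array([[ 9.60524447e-01, -2.78195232e-01, -4.46547068e-04],
       [-2.78195564e-01, -9.60522419e-01, -1.97765171e-03],
       [ 1.21254808e-04,  2.02381023e-03, -9.99997945e-01]]), 'force': array([ 0.47406636,  0.03533601, -0.57201817]), 'torque': array([0.00338748, 0.00708283, 0.01052735]), 'grip_width': 0.998479449778864}
```

View pics/scene0.png

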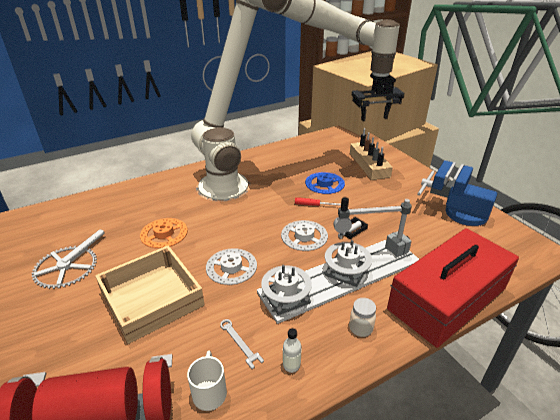

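View pics/top0.png

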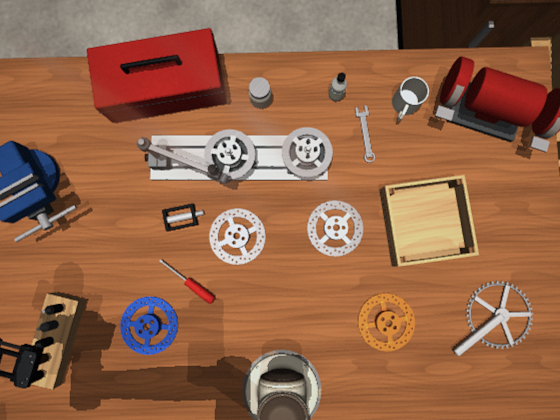

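Scene: both hubs carry old discs (top view ~(230,153) and (307,153)). The new discs are at (237,236) and (335,228), the crate at (431,221), and the gauge knob near (215,172). I'll zoom in.

Run:
```python
import cv2
a=cv2.imread('pics/top0.png')[115:275,130:370]; cv2.imwrite('pics/c1.png',cv2.resize(a,None,fx=3.3,fy=3.3,interpolation=cv2.INTER_CUBIC))
a=cv2.imread('pics/scene0.png')[180:320,190:430]; cv2.imwrite('pics/c2.png',cv2.resize(a,None,fx=3.3,fy=3.3,interpolation=cv2.INTER_CUBIC))
```

```text
(no output)
```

View pics/c1.png

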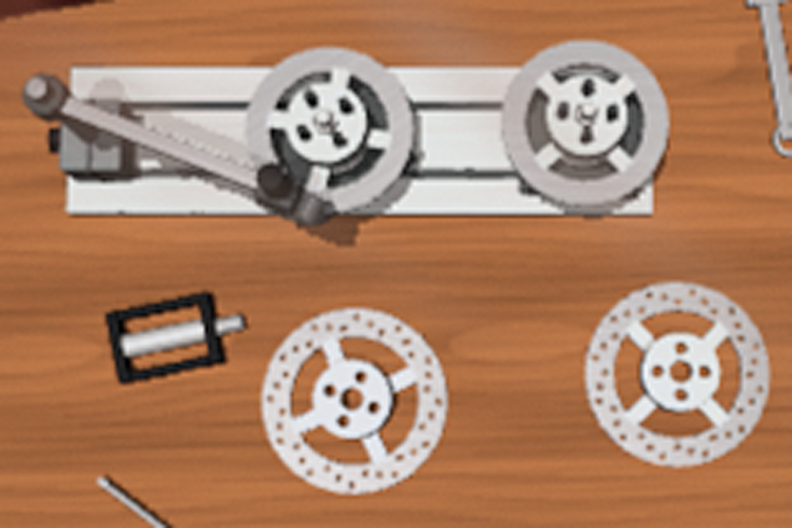

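View pics/c2.png

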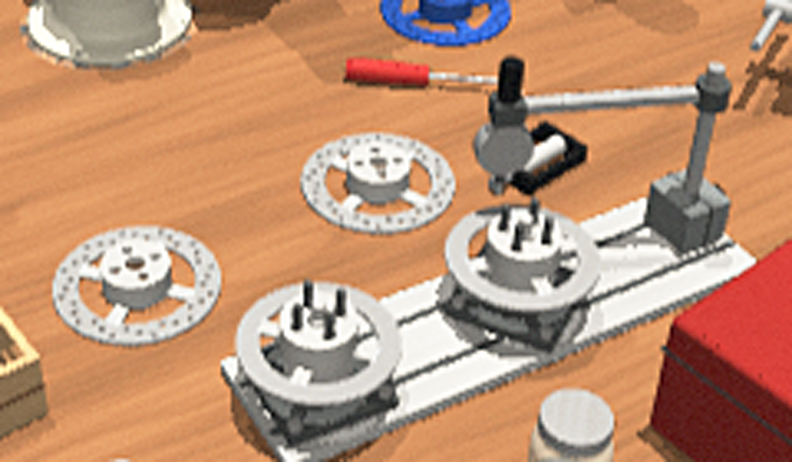

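```bash
cat > m.py <<'E'
from h import *
from scipy.optimize import least_squares
def fitc(P):
    f=lambda p:np.hypot(P[:,0]-p[0],P[:,1]-p[1])-p[2]
    s=least_squares(f,[*P.mean(0),.07],loss='soft_l1',f_scale=.001); return s.x
def disc(im,n,u,v,zt,ztop,rad=0.08):
    """disc lying free on wood, outer rim fit at zt; holes on top at ztop"""
    hsv=cv2.cvtColor(im,cv2.COLOR_BGR2HSV); m=((hsv[...,1]<70)&(hsv[...,2]>100)).astype(np.uint8)
    m=cv2.morphologyEx(m,cv2.MORPH_CLOSE,np.ones((3,3),np.uint8))
    cs=cv2.findContours(m,cv2.RETR_EXTERNAL,cv2.CHAIN_APPROX_NONE)[0]
    c=[c for c in cs if cv2.pointPolygonTest(c,(float(u),float(v)),False)>=0 ]
    c=max(c,key=cv2.contourArea)[:,0]
    P=np.array([onz(n,a,b,zt)[:2] for a,b in c]); return fitc(P)
def holes(im,n,cxy,z,rmin=.012,rmax=.027,N=400):
    """rectify patch on plane z around cxy, scale 5px/mm->1px=.2mm; return patch"""
    h=.045; s=np.array([[-h,-h],[h,-h],[h,h],[-h,h]])
    src=np.float32([proj(n,[cxy[0]+a,cxy[1]+b,z]) for a,b in s])
    # patch: col = -y (right), row = -x (down)
    dst=np.float32([[(h-b)/(2*h)*N,(h-a)/(2*h)*N] for a,b in s])
    return cv2.warpPerspective(im,cv2.getPerspectiveTransform(src,dst),(N,N),flags=cv2.INTER_CUBIC)
def patch2xy(c,cxy,N=400,h=.045): return np.array([cxy[0]+h-c[1]*2*h/N, cxy[1]+h-c[0]*2*h/N])
def findholes(im,n,cxy,z,thr=None,tag=None):
    p=holes(im,n,cxy,z); g=cv2.cvtColor(p,cv2.COLOR_BGR2GRAY)
    yy,xx=np.mgrid[:400,:400]; rr=np.hypot(xx-200,yy-200)*.225
    if thr is None: thr=np.percentile(g[rr<30],75)*.72
    m=((g<thr)&(rr<30)).astype(np.uint8)
    k,_,st,ce=cv2.connectedComponentsWithStats(m)
    out=[(patch2xy(ce[i],cxy),st[i,4]*.225**2) for i in range(1,k) if st[i,4]*.225**2>12]
    if tag: cv2.imwrite(f'pics/{tag}.png',np.hstack([p,cv2.cvtColor(m*255,cv2.COLOR_GRAY2BGR)]))
    return out
E
python3 - <<'E'
from m import *
im=cv2.imread('pics/top0.png'); sc=cv2.imread('pics/scene0.png')
for nm,uv,uv2 in(('L',(237,205+15),(0,0)),('R',(335,200),(0,0))):
    pass
for nm,uv in(('L',(237,236)),('R',(335,228))):
    d=disc(im,'top',*uv,.004,.028); print(nm,'top rim',d.round(4))
    s=proj('scene',[d[0],d[1],.028]); 
    d2=disc(sc,'scene',*s,.004,.028); print(nm,'scene rim',d2.round(4))
    for n,i in(('top',im),('scene',sc)):
        for c,a in findholes(i,n,d[:2],.028,tag=f'h{nm}{n}'):
            v=c-d[:2]; print('  ',n,c.round(4),int(a),'r %.1f ang %.1f'%(1e3*np.hypot(*v),np.degrees(np.arctan2(v[1],v[0]))))
for nm,uv in(('hl',(230,151)),('hr',(307,151))):
    c=onz('top',*uv,.095)[:2]; print(nm,c)
    findholes(im,'top',c,.095,tag='p'+nm+'t'); findholes(sc,'scene',c,.095,tag='p'+nm+'s')
import glob
a=[cv2.imread(f'pics/{x}.png')  for x in('hLtop','hLscene','phlt','phls','hRtop','hRscene','phrt','phrs')]
a=[cv2.resize(x[:,:400],(200,200)) for x in a]
cv2.imwrite('pics/m1.png',np.vstack([np.hstack(a[:4]),np.hstack(a[4:])]))
E
```

```text
L top rim [0.4316 0.1149 0.0794]
L scene rim [0.431  0.115  0.0793]
   top [0.4501 0.1072] 77 r 20.0 ang -22.5
   top [0.4391 0.1337] 84 r 20.3 ang 68.1
   top [0.4316 0.1153] 292 r 0.4 ang 95.2
   top [0.4238 0.0967] 80 r 19.8 ang -113.2
   top [0.4129 0.1227] 86 r 20.3 ang 157.4
   scene [0.4349 0.1138] 354 r 3.5 ang -17.8
   scene [0.4367 0.1345] 58 r 20.2 ang 75.3
   scene [0.4212 0.0973] 53 r 20.4 ang -120.5
   scene [0.4106 0.1236] 58 r 22.7 ang 157.4
R top rim [ 0.4474 -0.1657  0.0791]
R scene rim [ 0.4473 -0.1655  0.0792]
   top [ 0.4678 -0.167 ] 79 r 20.5 ang -3.4
   top [ 0.4477 -0.1663] 288 r 0.6 ang -53.9
   top [ 0.4485 -0.146 ] 77 r 19.8 ang 86.6
   top [ 0.4471 -0.1863] 85 r 20.5 ang -90.9
   top [ 0.4276 -0.1655] 85 r 19.7 ang 179.2
   scene [ 0.4657 -0.1657] 70 r 18.4 ang 0.2
   scene [ 0.4459 -0.1653] 267 r 1.6 ang 164.0
   scene [ 0.4467 -0.1446] 59 r 21.2 ang 91.7
   scene [ 0.4451 -0.1852] 74 r 19.6 ang -96.6
   scene [ 0.425  -0.1643] 68 r 22.4 ang 176.2
hl [0.65610722 0.12115484]
hr [ 0.6509064  -0.08679106]
```

View pics/m1.png

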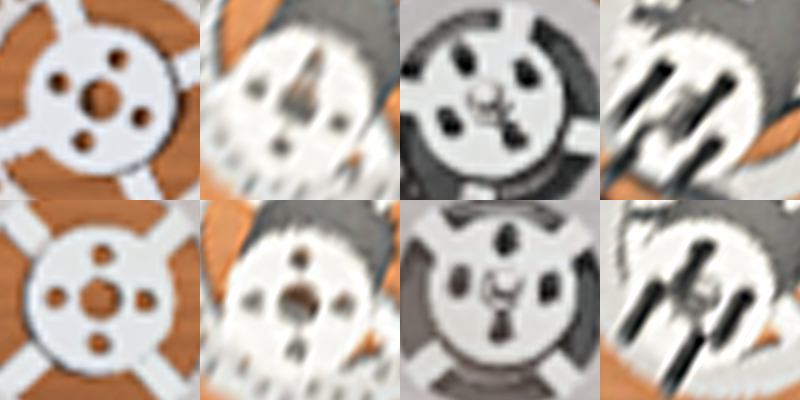

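```bash
cat > hub.py <<'E'
from m import *
def studs(im,n,c,z,thr=90,tag=None,rm=34):
    p=holes(im,n,c,z); g=cv2.cvtColor(p,cv2.COLOR_BGR2GRAY)
    yy,xx=np.mgrid[:400,:400]; rr=np.hypot(xx-200,yy-200)*.225
    m=((g<thr)&(rr<rm)).astype(np.uint8)
    k,_,st,ce=cv2.connectedComponentsWithStats(m)
    if tag: cv2.imwrite(f'pics/{tag}.png',np.hstack([p,cv2.cvtColor(m*255,cv2.COLOR_GRAY2BGR)]))
    return [(patch2xy(ce[i],c),st[i,4]*.225**2) for i in range(1,k) if st[i,4]*.225**2>15]
def square(ps):
    ps=np.array(ps); c=ps.mean(0); a=np.degrees(np.arctan2(*(ps-c).T[::-1]))
    return c,np.degrees(np.angle(np.mean(np.exp(4j*np.radians(a)))))/4,np.hypot(*(ps-c).T),a
E
python3 - <<'E'
from hub import *
im=cv2.imread('pics/top0.png'); sc=cv2.imread('pics/scene0.png')
for nm,uv in(('hl',(230,151)),('hr',(307,151))):
    c=onz('top',*uv,.1085)[:2]
    o=studs(im,'top',c,.1085,110,'s'+nm,30)
    print(nm); [print(x.round(4),int(a)) for x,a in o]
    for nn in range(3):pass
# knob
for n,i,(u0,u1,v0,v1) in(('top',im,(190,240,155,195)),('scene',sc,(335,355,190,215))):
    g=i.max(2)[v0:v1,u0:u1]; m=(g<55).astype(np.uint8)
    k,_,st,ce=cv2.connectedComponentsWithStats(m)
    print(n,[(ce[j]+[u0,v0],st[j]) for j in range(1,k) if st[j,4]>8])
E
```

```text
hl
[0.6579 0.0933] 51
[0.6703 0.1357] 95
[0.6639 0.1081] 98
[0.6397 0.116 ] 131
[0.6427 0.1422] 92
hr
[ 0.6728 -0.0882] 75
[ 0.6555 -0.0677] 79
[ 0.6528 -0.1074] 91
[ 0.6499 -0.0872] 21
[ 0.6351 -0.0862] 87
top [(array([214.66666667, 164.85185185]), array([21,  0,  8, 20, 54], dtype=int32)), (array([234.23809524, 167.42857143]), array([39,  9, 11,  7, 21], dtype=int32))]
scene [(array([344.        , 204.52325581]), array([ 6,  8,  7, 14, 86], dtype=int32))]
```

Run:
```python
import cv2,numpy as np
a=cv2.imread('pics/top0.png')[130:195,130:270]; a=cv2.resize(a,None,fx=5.5,fy=5.5,interpolation=cv2.INTER_CUBIC); cv2.imwrite('pics/c3.png',a)
a=cv2.imread('pics/scene0.png')[185:275,320:420]; a=cv2.resize(a,None,fx=6,fy=6,interpolation=cv2.INTER_CUBIC); cv2.imwrite('pics/c4.png',a)
a=cv2.vconcat([cv2.imread('pics/shl.png'),cv2.imread('pics/shr.png')]);cv2.imwrite('pics/c5.png',cv2.resize(a,(600,600)))
```

```text
(no output)
```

View pics/c3.png

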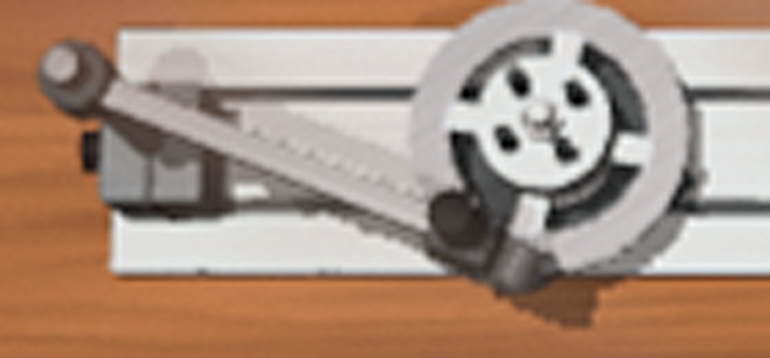

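View pics/c4.png

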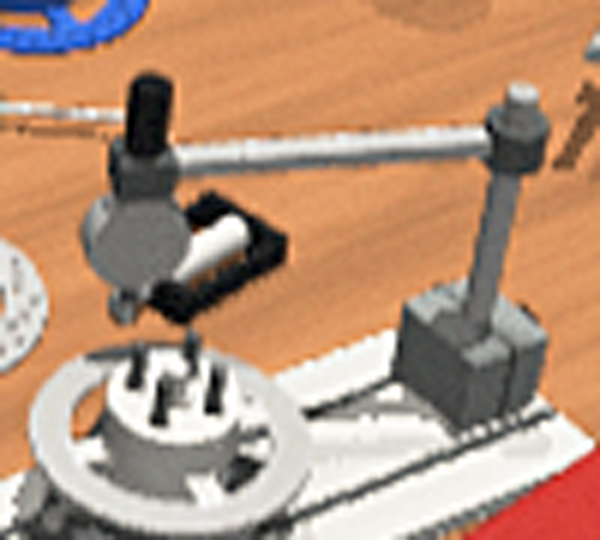

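View pics/c5.png

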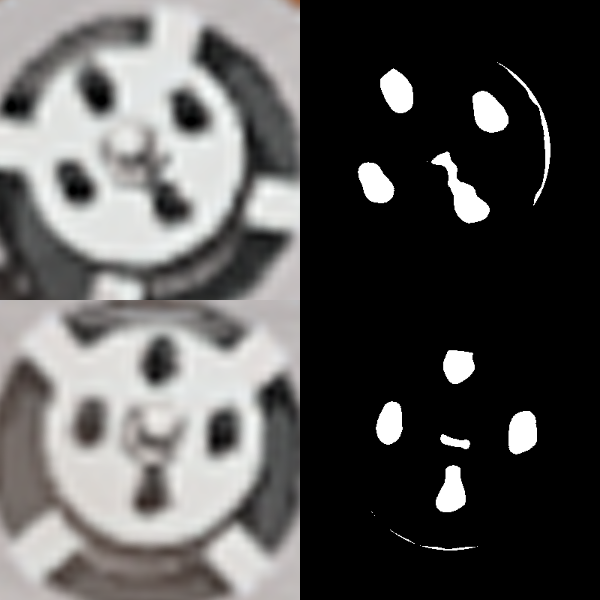

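Run:
```python
from hub import *
print('knob',tri((345.3,198.9),(213.6,168.8)),onz('top',213.6,168.8,.23),onz('scene',345.3,198.9,.23))
print('hinge',tri((320+520/6,185+90/6),(130+62/5.5,130+66/5.5)), onz('scene',320+520/6,185+95/6,.23),onz('top',130+62/5.5,130+68/5.5,.23))
# crate top rim
for p in((386,186),(465,177),(477,258),(390,266)): print(onz('top',*p,.07).round(3))
for p in((97,281),(175,249),(202,288),(120,335)): print(onz('scene',*p,.07).round(3))
print(square([(.6728,-.0882),(.6555,-.0677),(.6528,-.1074),(.6351,-.0862)]))
print(square([(.6703,.1357),(.6639,.1081),(.637,.1145),(.6427,.1422)]))
```

```text
knob (array([0.58116623, 0.14967805, 0.2285446 ]), np.float64(0.006795162198285148)) [0.5789811  0.14651822 0.23      ] [0.58363227 0.15187062 0.23      ]
hinge (array([0.65494366, 0.32558046, 0.20901847]), np.float64(0.0020011539439517877)) [0.67927119 0.2992721  0.23      ] [0.64744087 0.31814986 0.23      ]
[ 0.554 -0.302  0.07 ]
[ 0.573 -0.521  0.07 ]
[ 0.351 -0.539  0.07 ]
[ 0.336 -0.302  0.07 ]
[ 0.385 -0.542  0.07 ]
[ 0.362 -0.309  0.07 ]
[ 0.556 -0.297  0.07 ]
[ 0.604 -0.528  0.07 ]
(array([ 0.65405 , -0.087375]), np.float64(-3.46366181351717), array([0.01876814, 0.01972836, 0.02006398, 0.01898639]), array([ -2.51938929,  85.78505927, -93.5718811 , 176.45190174]))
(array([0.653475, 0.125125]), np.float64(32.17584471025829), array([0.01987237, 0.01996325, 0.01960399, 0.0201905 ]), array([  32.15055156,  -58.51941411, -147.18136104,  122.25354555]))
```

Request:
apply_moves:
  rows:
    - [10,-10,40,0,0,-8]
    - [40,-44,80,0,0,-18]
    - [80,-88,100,0,0,-28]
    - [120,-132,100,0,0,-38]
    - [160,-178,100,0,0,-48]
    - [200,-222,100,0,0,-58]
    - [240,-266,100,0,0,-68]
    - [280,-310,100,0,0,-78]
  grip: 60

```text
t: 1.1
tcp_pos: [0.4544, 0.2881, 0.3213]
eef_rot: [[-0.078, -0.997, -0.002], [-0.997, 0.078, -0.0], [0.0, 0.002, -1.0]]
force: [1.2, 0.0, -0.9]
grip_width: 0.692
```

Request:
apply_moves:
  rows:
    - [10,-10,0,0,0,-8]
    - [50,-55,0,0,0,-15]
    - [90,-100,0,0,0,-19]
    - [110,-125,0,0,0,-19]
    - [120,-135,0,0,0,-19]
    - [124,-139,0,0,0,-19]
    - [124,-139,0,0,0,-19]
    - [124,-139,0,0,0,-19]

```text
t: 2.1
tcp_pos: [0.5779, 0.15, 0.3215]
eef_rot: [[-0.397, -0.918, -0.002], [-0.918, 0.397, 0.001], [-0.0, 0.002, -1.0]]
force: [-0.2, 0.1, -0.5]
grip_width: 0.689
```

Run:
```python
from h import *
s=r.observe(); print(s['t'],s['tcp_pos'].round(4),s['eef_rot'].round(3),s['qpos'].round(1),s['force'].round(1))
snap('scene','s1')
im=snap('top','t1'); a=cv2.imread('pics/s1.png')[120:280,250:420]
cv2.imwrite('pics/c6.png',np.hstack([cv2.resize(a,None,fx=2.3,fy=2.3),cv2.resize(im[100:260,130:300],None,fx=2.3,fy=2.3)]))
```

```text
2.1 [0.5779 0.15   0.3215] [[-0.397 -0.918 -0.002]
 [-0.918  0.397  0.001]
 [-0.     0.002 -1.   ]] [ 30.   16.5   6.4  -0.1 -80.  -53.4] [-0.2  0.1 -0.5]
```

View pics/c6.png

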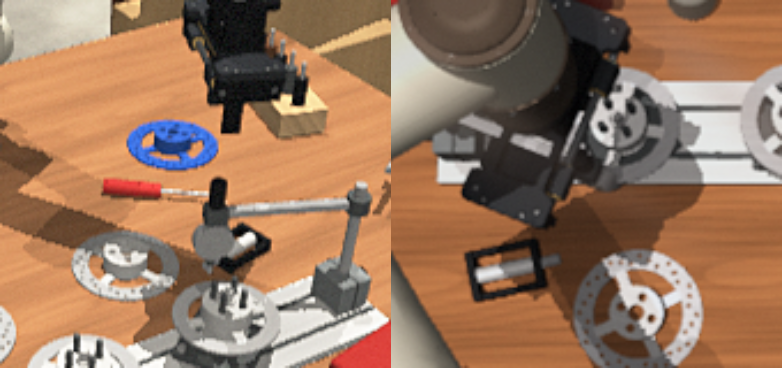

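Request:
apply_moves:
  rows:
    - [3,-1,-20,0,0,0]
    - [3,-1,-45,0,0,0]
    - [3,-1,-70,0,0,0]
    - [3,-1,-90,0,0,0]
    - [3,-1,-105,0,0,0]
    - [3,-1,-115,0,0,0]
    - [3,-1,-120,0,0,0]
    - [3,-1,-120,0,0,0]

```text
t: 3.2
tcp_pos: [0.5811, 0.149, 0.2017]
eef_rot: [[-0.397, -0.918, -0.002], [-0.918, 0.397, 0.001], [-0.0, 0.002, -1.0]]
force: [-0.0, 0.6, -0.4]
grip_width: 0.687
```

Run:
```python
from h import *
s=r.observe(); print(s['tcp_pos'].round(4),s['force'].round(1))
im=snap('scene','s2'); a=im[150:270,300:440]
cv2.imwrite('pics/c7.png',cv2.resize(a,None,fx=5,fy=5))
```

```text
[0.5811 0.149  0.2017] [-0.   0.6 -0.4]
```

View pics/c7.png

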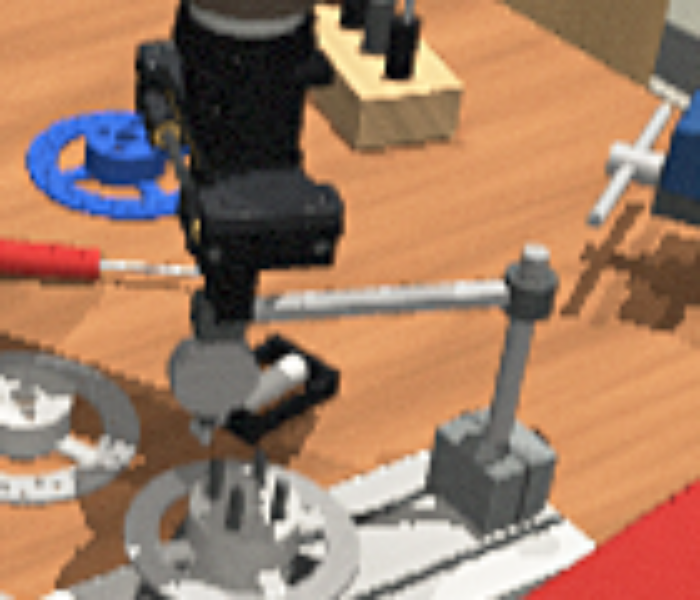

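Fingers straddle the knob (around pixel (345,205) in the scene view). Closing.

Request:
apply_moves:
  rows:
    - [0,0,0,0,0,0]
    - [0,0,0,0,0,0]
    - [0,0,0,0,0,0]
    - [0,0,0,0,0,0]
    - [0,0,0,0,0,0]
    - [0,0,0,0,0,0]
    - [0,0,0,0,0,0]
    - [0,0,0,0,0,0]
  grip: 0
  squeeze: 20

```text
t: 4.25
tcp_pos: [0.581, 0.1491, 0.202]
eef_rot: [[-0.397, -0.918, -0.002], [-0.918, 0.397, 0.001], [-0.0, 0.002, -1.0]]
force: [-2.6, 1.3, 2.7]
grip_width: 0.221
```

Run:
```python
from h import *
s=r.observe(); print(s['tcp_pos'].round(4),s['force'].round(1),s['torque'].round(2),s['grip_width']*87)
P=s['tcp_pos'][:2]; H=np.array([.655,.3255])
v=P-H; print(np.hypot(*v),np.degrees(np.arctan2(v[1],v[0]))); L=.19; 
# put hinge so knob at tcp
for d in range(0,81,10):
    a=np.radians(-d); w=np.array([[np.cos(a),-np.sin(a)],[np.sin(a),np.cos(a)]])@v
    print(-d,((H+w-P)*1000).round(0))
```

```text
[0.581  0.1491 0.202 ] [-2.6  1.3  2.7] [0.34 0.57 0.03] 19.196129235674828
0.1913329547526626 -112.75921229608738
0 [0. 0.]
-10 [-30.  16.]
-20 [-56.  36.]
-30 [-78.  61.]
-40 [-96.  89.]
-50 [-109.  120.]
-60 [-116.  152.]
-70 [-117.  186.]
-80 [-113.  219.]
```

Request:
apply_moves:
  rows:
    - [-16,8,0,0,0,-5]
    - [-30,16,0,0,0,-10]
    - [-44,26,0,0,0,-15]
    - [-56,36,0,0,0,-20]
    - [-68,48,0,0,0,-25]
    - [-78,61,0,0,0,-30]
    - [-87,75,0,0,0,-35]
    - [-87,75,0,0,0,-35]

```text
t: 5.25
tcp_pos: [0.4927, 0.2239, 0.202]
eef_rot: [[-0.85, -0.526, -0.003], [-0.526, 0.85, 0.001], [0.002, 0.002, -1.0]]
force: [-6.0, -1.3, 3.2]
grip_width: 0.221
```

Run:
```python
from h import *
s=r.observe(); print(s['tcp_pos'].round(4),s['force'].round(1),s['torque'].round(2),s['grip_width']*87)
v=s['tcp_pos'][:2]-np.array([.655,.3255]); print(np.hypot(*v),np.degrees(np.arctan2(v[1],v[0])))
snap('scene','s3')
```

```text
[0.4927 0.2239 0.202 ] [-6.  -1.3  3.2] [-0.02  1.46  0.02] 19.236897993054722
0.19143803904361315 -147.95650757289326
```

View pics/s3.png

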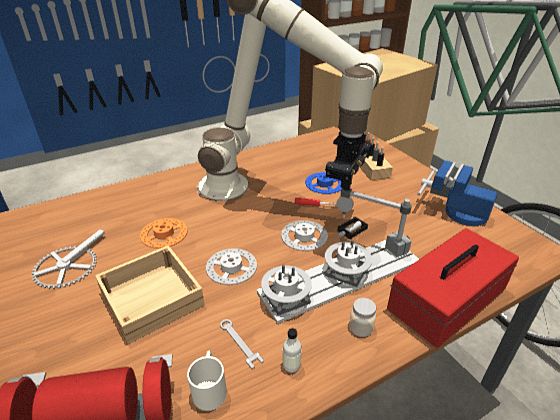

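Request:
apply_moves:
  rows:
    - [-8,14,0,0,0,-5]
    - [-15,29,0,0,0,-10]
    - [-21,45,0,0,0,-15]
    - [-25,61,0,0,0,-20]
    - [-28,77,0,0,0,-25]
    - [-29,94,0,0,0,-30]
    - [-29,111,0,0,0,-35]
    - [-29,111,0,0,0,-35]

```text
t: 6.3
tcp_pos: [0.4631, 0.336, 0.202]
eef_rot: [[-0.998, 0.055, -0.003], [0.055, 0.998, 0.004], [0.004, 0.004, -1.0]]
force: [-6.1, 2.3, 3.2]
grip_width: 0.226
```

Run:
```python
from h import *
s=r.observe(); print(s['tcp_pos'].round(4),s['force'].round(1),s['torque'].round(2),s['grip_width']*87)
v=s['tcp_pos'][:2]-np.array([.655,.3255]); print(np.hypot(*v),np.degrees(np.arctan2(v[1],v[0])))
```

```text
[0.4631 0.336  0.202 ] [-6.1  2.3  3.2] [ 0.82  1.74 -0.01] 19.665936706810438
0.19216106745396505 176.85870864830855
```

Request:
apply_moves:
  rows:
    - [0,0,0,0,0,0]
    - [0,0,0,0,0,0]
    - [0,0,0,0,0,0]
    - [0,0,0,0,0,0]
    - [0,0,15,0,0,0]
    - [0,0,40,0,0,0]
    - [0,0,70,0,0,0]
    - [0,0,90,0,0,0]
  grip: 60

```text
t: 7.3
tcp_pos: [0.4637, 0.3363, 0.295]
eef_rot: [[-0.999, 0.055, -0.001], [0.054, 0.998, 0.006], [0.001, 0.006, -1.0]]
force: [-0.5, -0.5, 0.2]
grip_width: 0.686
```

Request:
apply_moves:
  rows:
    - [0,0,10,0,0,8]
    - [20,-22,10,0,0,18]
    - [48,-54,10,0,0,28]
    - [78,-86,10,0,0,38]
    - [108,-120,10,0,0,48]
    - [136,-152,0,0,0,58]
    - [164,-184,-20,0,0,68]
    - [190,-211,-50,0,0,78]
  grip: 80

```text
t: 8.3
tcp_pos: [0.6555, 0.1241, 0.2469]
eef_rot: [[-0.256, -0.967, -0.002], [-0.967, 0.256, 0.002], [-0.001, 0.002, -1.0]]
force: [0.3, -0.7, -1.0]
grip_width: 0.921
```

Run:
```python
from h import *
s=r.observe(); print(s['tcp_pos'].round(4),s['qpos'].round(0),s['grip_width']*87,np.degrees(np.arctan2(s['eef_rot'][1,1],s['eef_rot'][0,1])))
print((np.array([.6535,.1251,.077])-s['tcp_pos'])*1000)
```

```text
[0.6555 0.1241 0.2469] [ 25.  25.   9.  -0. -74. -39.] 80.12540350585765 165.19650850069746
[  -2.00215348    0.95543404 -169.88263842]
```

Request:
apply_moves:
  rows:
    - [-2,1,-25,0,0,0]
    - [-2,1,-60,0,0,0]
    - [-2,1,-95,0,0,0]
    - [-2,1,-125,0,0,0]
    - [-2,1,-145,0,0,0]
    - [-2,1,-160,0,0,0]
    - [-2,1,-170,0,0,0]
    - [-2,1,-170,0,0,0]

```text
t: 9.3
tcp_pos: [0.6534, 0.1251, 0.0767]
eef_rot: [[-0.255, -0.967, -0.003], [-0.967, 0.255, 0.002], [-0.001, 0.003, -1.0]]
force: [-0.3, 0.2, 0.1]
grip_width: 0.923
```

Run:
```python
from h import *
s=r.observe(); print(s['tcp_pos'].round(4),s['force'].round(1))
im=snap('scene','s4'); a=im[190:300,290:410]
b=snap('top','t4')[90:220,160:300]
cv2.imwrite('pics/c8.png',np.hstack([cv2.resize(a,(400,400)),cv2.resize(b,(400,400))]))
```

```text
[0.6534 0.1251 0.0767] [-0.3  0.2  0.1]
```

View pics/c8.png

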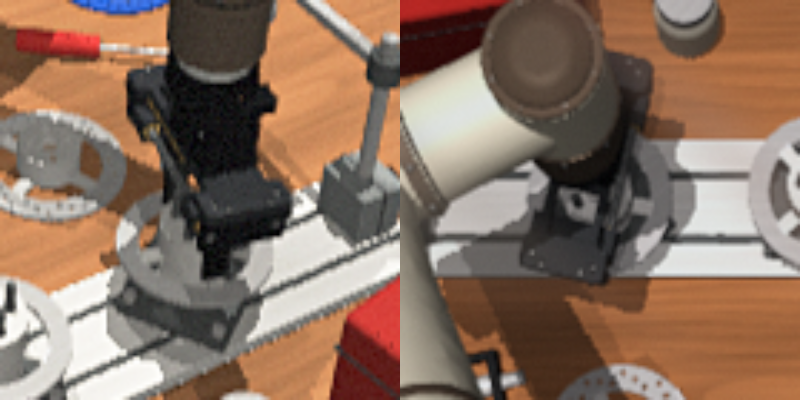

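Fingers straddle the hat. Close at 35 N (it may slacken once, so firm), then lift.

Request:
apply_moves:
  rows:
    - [0,0,0,0,0,0]
    - [0,0,0,0,0,0]
    - [0,0,0,0,0,0]
    - [0,0,0,0,0,0]
    - [0,0,0,0,0,0]
    - [0,0,0,0,0,0]
    - [0,0,0,0,0,0]
    - [0,0,0,0,0,0]
  grip: 40
  squeeze: 40

```text
t: 10.4
tcp_pos: [0.6542, 0.1254, 0.0785]
eef_rot: [[-0.255, -0.967, -0.0], [-0.967, 0.255, 0.002], [-0.002, 0.001, -1.0]]
force: [-2.2, 1.3, 4.4]
grip_width: 0.742
```

Request:
apply_moves:
  rows:
    - [0,0,5,0,0,0]
    - [0,0,12,0,0,0]
    - [0,0,20,0,0,0]
    - [0,0,30,0,0,0]
    - [0,0,42,0,0,0]
    - [0,0,60,0,0,0]
    - [0,0,80,0,0,0]
    - [0,0,100,0,0,0]

```text
t: 11.4
tcp_pos: [0.6544, 0.1255, 0.1804]
eef_rot: [[-0.255, -0.967, 0.001], [-0.967, 0.255, 0.003], [-0.003, -0.0, -1.0]]
force: [0.2, 0.5, -1.9]
grip_width: 0.743
```

Run:
```python
from h import *
s=r.observe(); print(s['tcp_pos'].round(4),s['force'].round(1),s['torque'].round(2),s['grip_width']*87)
im=snap('scene','s5')
b=snap('top','t5')
```

```text
[0.6544 0.1255 0.1804] [ 0.2  0.5 -1.9] [ 0.06 -0.02 -0.  ] 64.66617940856406
```

View pics/s5.png

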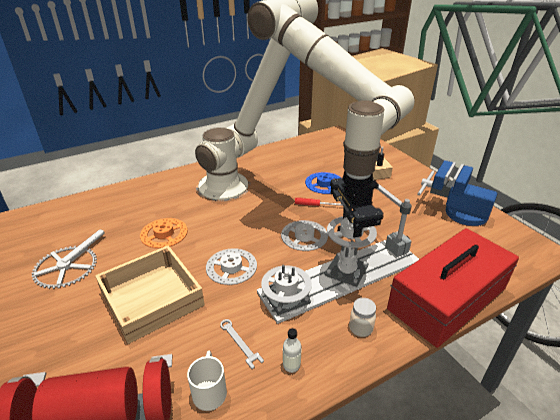

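View pics/t5.png

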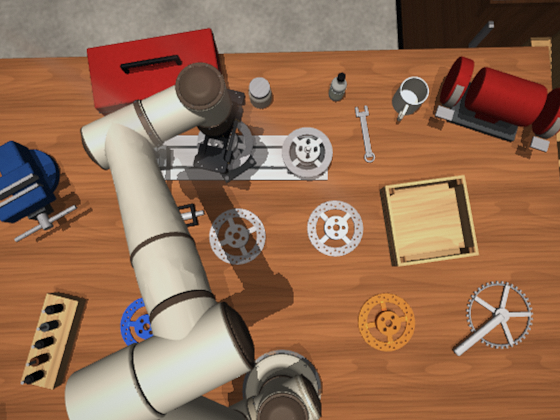

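Request:
apply_moves:
  rows:
    - [0,0,25,0,0,0]
    - [-5,-15,45,0,0,0]
    - [-20,-50,50,0,0,0]
    - [-40,-105,50,0,0,0]
    - [-60,-160,50,0,0,0]
    - [-80,-215,50,0,0,0]
    - [-100,-270,50,0,0,0]
    - [-120,-320,50,0,0,0]

```text
t: 12.5
tcp_pos: [0.5342, -0.1964, 0.2329]
eef_rot: [[-0.255, -0.967, 0.007], [-0.967, 0.255, 0.004], [-0.006, -0.005, -1.0]]
force: [0.8, 0.0, -1.7]
grip_width: 0.742
```

Request:
apply_moves:
  rows:
    - [-15,-45,0,0,0,0]
    - [-35,-95,0,0,0,0]
    - [-55,-150,0,0,0,0]
    - [-68,-190,0,0,0,0]
    - [-76,-212,0,0,0,0]
    - [-79,-221,0,0,0,0]
    - [-79,-221,-20,0,0,0]
    - [-79,-221,-40,0,0,0]

```text
t: 13.5
tcp_pos: [0.4549, -0.417, 0.1928]
eef_rot: [[-0.255, -0.967, 0.008], [-0.967, 0.255, 0.004], [-0.006, -0.006, -1.0]]
force: [0.3, 0.0, -2.0]
grip_width: 0.744
```

Run:
```python
from hub import *
s=r.observe(); print(s['tcp_pos'].round(4),s['force'].round(1),s['grip_width']*87)
im=snap('scene','s6')
b=snap('top','t6')
a=cv2.resize(im[210:360,70:220],(400,400)); 
cv2.imwrite('pics/c9.png',np.hstack([a,cv2.resize(b[130:290,350:510],(400,400))]))
```

```text
[ 0.4549 -0.417   0.1928] [ 0.3  0.  -2. ] 64.7154167615855
```

View pics/c9.png

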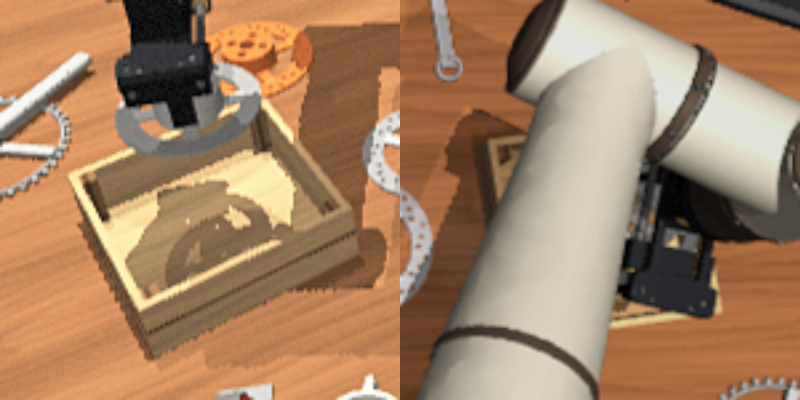

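View pics/t6.png

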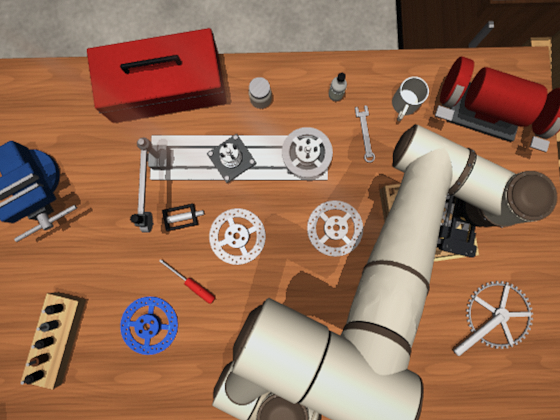

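Run:
```python
from hub import *
P=[onz('scene',*p,.07) for p in((96.2,275.6),(203,288.7),(125.5,324.4),(166.7,247.5))]
print(np.round(P,3),np.mean(P,0))
b=cv2.imread('pics/t6.png'); s=cv2.imread('pics/s6.png')
c=np.array([.6535,.1251])
for z in (.09,.122):
    p=holes(b,'top',c,z); q=holes(s,'scene',c,z); cv2.imwrite(f'pics/hz{z}.png',np.hstack([p,q]))
```

```text
[[ 0.362 -0.54   0.07 ]
 [ 0.56  -0.295  0.07 ]
 [ 0.578 -0.508  0.07 ]
 [ 0.343 -0.329  0.07 ]] [ 0.46080999 -0.41803566  0.07      ]
```

View pics/hz0.122.png

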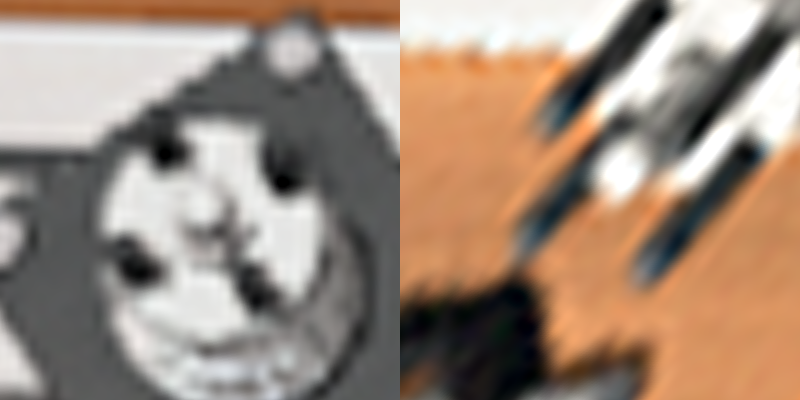

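Request:
apply_moves:
  rows:
    - [3,0,-20,0,0,0]
    - [3,0,-50,0,0,0]
    - [3,0,-80,0,0,0]
    - [3,0,-110,0,0,0]
    - [3,0,-135,0,0,0]
    - [3,0,-155,0,0,0]
    - [3,0,-166,0,0,0]
    - [3,0,-171,0,0,0]

```text
t: 14.6
tcp_pos: [0.4571, -0.4159, 0.0197]
eef_rot: [[-0.255, -0.967, 0.003], [-0.967, 0.255, 0.008], [-0.008, -0.001, -1.0]]
force: [0.2, 0.9, -0.3]
grip_width: 0.738
```

Request:
apply_moves:
  rows:
    - [0,0,-1,0,0,0]
    - [0,0,-1,0,0,0]
    - [0,0,-1,0,0,0]
    - [0,0,-1,0,0,0]
    - [0,0,-1,0,0,0]
    - [0,0,20,0,0,0]
    - [0,0,60,0,0,0]
    - [0,0,110,0,0,0]
  grip: 80

```text
t: 15.6
tcp_pos: [0.4564, -0.4154, 0.1298]
eef_rot: [[-0.255, -0.967, 0.0], [-0.967, 0.255, 0.009], [-0.009, 0.002, -1.0]]
force: [1.2, -0.1, 0.2]
grip_width: 0.923
```

Run:
```python
from hub import *
s=r.observe(); print(s['tcp_pos'].round(4),s['force'].round(1),s['grip_width']*87,s['qpos'].round(0))
im=snap('scene','s7')
c=np.array([.6541,-.0874])
b=cv2.imread('pics/t6.png')
for x,a in studs(b,'top',c,.1085,110,'x7',30): print(x,a)
print((np.array([.6541,-.0874,.077])-s['tcp_pos'])*1000)
```

```text
[ 0.4564 -0.4154  0.1298] [ 1.2 -0.1  0.2] 80.26051088590323 [-28.  26.  -7.  -1. -57.  13.]
[ 0.67404779 -0.08842033] 94.56750000000001
[ 0.65553143 -0.06765399] 76.798125
[ 0.6528169  -0.10742563] 90.41625
[ 0.64987865 -0.08717327] 19.743750000000002
[ 0.63509459 -0.08615873] 86.011875
[197.74311376 328.01260691 -52.79742227]
```

View pics/s7.png

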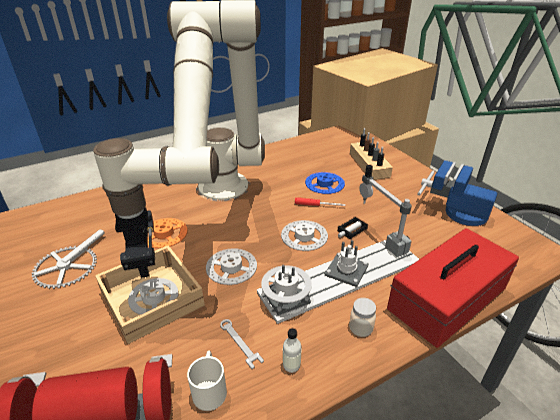

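Request:
apply_moves:
  rows:
    - [0,0,50,-0.5,0,0]
    - [10,15,95,-0.5,0,0]
    - [35,58,110,-0.5,0,0]
    - [65,108,110,-0.5,0,0]
    - [95,158,110,-0.5,0,0]
    - [125,208,110,-0.5,0,0]
    - [155,258,110,-0.5,0,0]
    - [180,300,100,-0.5,0,0]

```text
t: 16.65
tcp_pos: [0.6415, -0.1165, 0.2394]
eef_rot: [[-0.252, -0.968, 0.014], [-0.968, 0.252, -0.01], [0.006, -0.016, -1.0]]
force: [0.9, -0.4, -0.3]
grip_width: 0.918
```

Request:
apply_moves:
  rows:
    - [12,18,-20,0,0,0]
    - [18,28,-50,0,0,0]
    - [18,28,-80,0,0,0]
    - [18,28,-105,0,0,0]
    - [18,28,-120,0,0,0]
    - [18,28,-120,0,0,0]
    - [18,28,-120,0,0,0]
    - [18,28,-120,0,0,0]

```text
t: 17.65
tcp_pos: [0.6603, -0.0886, 0.1208]
eef_rot: [[-0.252, -0.968, 0.017], [-0.968, 0.252, -0.01], [0.005, -0.019, -1.0]]
force: [0.5, -0.3, 0.3]
grip_width: 0.923
```

Run:
```python
from hub import *
s=r.observe(); print(s['tcp_pos'].round(4),s['force'].round(1),s['grip_width']*87,s['qpos'].round(0))
print((np.array([.6544,-.0874,.077])-s['tcp_pos'])*1000)
```

```text
[ 0.6603 -0.0886  0.1208] [ 0.5 -0.3  0.3] 80.33533637574631 [  7.  30.  -2.   1. -57. -22.]
[ -5.85195924   1.20744166 -43.79994764]
```

Request:
apply_moves:
  rows:
    - [-3,0,-5,0.3,0.5,0]
    - [-6,1,-12,0.6,1,0]
    - [-6,1,-22,0.6,1,0]
    - [-6,1,-32,0.6,1,0]
    - [-6,1,-40,0.6,1,0]
    - [-6,1,-44,0.6,1,0]
    - [-6,1,-44,0.6,1,0]
    - [-6,1,-44,0.6,1,0]

```text
t: 18.65
tcp_pos: [0.6546, -0.0876, 0.0772]
eef_rot: [[-0.252, -0.968, 0.0], [-0.968, 0.252, 0.001], [-0.001, -0.0, -1.0]]
force: [-0.7, -0.2, 0.3]
grip_width: 0.917
```

Request:
apply_moves:
  rows:
    - [0,0,0,0,0,0]
    - [0,0,0,0,0,0]
    - [0,0,0,0,0,0]
    - [0,0,0,0,0,0]
    - [0,0,0,0,0,0]
    - [0,0,0,0,0,0]
    - [0,0,0,0,0,0]
    - [0,0,0,0,0,0]
  grip: 40

```text
t: 19.65
tcp_pos: [0.6546, -0.0876, 0.0775]
eef_rot: [[-0.252, -0.968, 0.001], [-0.968, 0.252, 0.001], [-0.001, -0.0, -1.0]]
force: [-0.8, 1.5, 4.2]
grip_width: 0.746
```

Request:
apply_moves:
  rows:
    - [0,0,5,0,0,0]
    - [0,0,12,0,0,0]
    - [0,0,20,0,0,0]
    - [0,0,30,0,0,0]
    - [0,0,42,0,0,0]
    - [0,0,60,0,0,0]
    - [0,0,90,0,0,0]
    - [0,0,130,0,0,0]

```text
t: 20.65
tcp_pos: [0.654, -0.0876, 0.2086]
eef_rot: [[-0.252, -0.968, -0.001], [-0.968, 0.252, 0.001], [-0.001, 0.001, -1.0]]
force: [1.2, -0.4, -2.6]
grip_width: 0.745
```

Run:
```python
from hub import *
s=r.observe(); print(s['tcp_pos'].round(4),s['force'].round(1),s['grip_width']*87,s['qpos'].round(0))
snap('scene','s8')
print((np.array([.459,-.417,.2])-s['tcp_pos'])*1000)
```

```text
[ 0.654  -0.0876  0.2086] [ 1.2 -0.4 -2.6] 64.82611914544246 [  6.  26.   5.  -0. -69. -21.]
[-195.0457858  -329.41983307   -8.60933288]
```

View pics/s8.png

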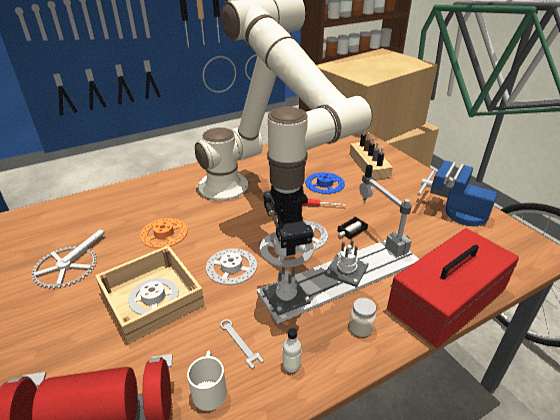

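Request:
apply_moves:
  rows:
    - [-15,-25,10,0,0,0]
    - [-42,-70,15,0,0,0]
    - [-70,-118,15,0,0,0]
    - [-100,-167,15,0,0,0]
    - [-130,-216,15,0,0,0]
    - [-160,-266,10,0,0,0]
    - [-185,-308,0,0,0,0]
    - [-197,-328,-10,0,0,0]

```text
t: 21.7
tcp_pos: [0.4579, -0.4188, 0.207]
eef_rot: [[-0.254, -0.967, 0.012], [-0.967, 0.254, -0.002], [-0.001, -0.012, -1.0]]
force: [0.7, 0.6, -3.3]
grip_width: 0.746
```

Request:
apply_moves:
  rows:
    - [0,0,-20,0,0,0]
    - [0,0,-45,0,0,0]
    - [0,0,-70,0,0,0]
    - [0,0,-90,0,0,0]
    - [0,0,-105,0,0,0]
    - [0,0,-115,0,0,0]
    - [0,0,-120,0,0,0]
    - [0,0,-120,0,0,0]

```text
t: 22.7
tcp_pos: [0.4579, -0.4189, 0.0871]
eef_rot: [[-0.253, -0.967, 0.012], [-0.967, 0.253, -0.002], [-0.001, -0.012, -1.0]]
force: [0.2, -0.3, -2.3]
grip_width: 0.745
```

Run:
```python
from hub import *
s=r.observe(); print(s['tcp_pos'].round(4),s['eef_rot'][:,2].round(3),s['force'].round(1),s['grip_width']*87,s['qpos'].round(0))
print((np.array([.457,-.4155,.048])-s['tcp_pos'])*1000)
```

```text
[ 0.4579 -0.4189  0.0871] [ 0.012 -0.002 -1.   ] [ 0.2 -0.3 -2.3] 64.8340446435913 [-28.  28. -10.  -0. -51.  13.]
[ -0.94735476   3.38328006 -39.11304982]
```

Request:
apply_moves:
  rows:
    - [-1,3,-8,0,0.7,0]
    - [-1,3,-18,0,0.7,0]
    - [-1,3,-26,0,0.7,0]
    - [-1,3,-32,0,0.7,0]
    - [-1,3,-36,0,0.7,0]
    - [-1,3,-39,0,0.7,0]
    - [-1,3,-40,0,0.7,0]
    - [-1,3,-40,0,0.7,0]

```text
t: 23.7
tcp_pos: [0.457, -0.416, 0.0472]
eef_rot: [[-0.253, -0.967, 0.0], [-0.967, 0.253, -0.002], [0.002, -0.001, -1.0]]
force: [0.4, 0.3, -2.5]
grip_width: 0.746
```

Request:
apply_moves:
  rows:
    - [0,0,0,0,0,0]
    - [0,0,0,0,0,0]
    - [0,0,0,0,0,0]
    - [0,0,0,0,0,0]
    - [0,0,0,0,0,0]
    - [0,0,20,0,0,0]
    - [0,0,60,0,0,0]
    - [0,0,110,0,0,0]
  grip: 80

```text
t: 24.7
tcp_pos: [0.4563, -0.4155, 0.1573]
eef_rot: [[-0.253, -0.967, -0.002], [-0.967, 0.253, -0.001], [0.001, 0.002, -1.0]]
force: [1.3, -1.2, 0.2]
grip_width: 0.917
```

Run:
```python
from hub import *
s=r.observe(); print(s['tcp_pos'].round(4),s['eef_rot'][:,2].round(3),s['force'].round(1),s['grip_width']*87,s['qpos'].round(0))
a=snap('scene','s9'); b=snap('top','t9')
cv2.imwrite('pics/c10.png',np.hstack([cv2.resize(a[200:350,70:220],(400,400)),cv2.resize(b[100:260,180:340],(400,400))]))
# hubs
for nm,c in(('l',np.array([.6535,.1251])),('r',np.array([.6544,-.0874]))):
    cv2.imwrite(f'pics/hub9{nm}.png',np.hstack([holes(b,'top',c,.09),holes(b,'top',c,.122)]))
for nm,uv in(('L',(237,236)),('R',(335,228))):
    d=disc(b,'top',*uv,.004,.028); print(nm,'top rim',d.round(4))
```

```text
[ 0.4563 -0.4155  0.1573] [-0.002 -0.001 -1.   ] [ 1.3 -1.2  0.2] 79.8099557540194 [-27.  24.  -6.   0. -60.  13.]
L top rim [0.4316 0.1149 0.0794]
R top rim [ 0.4474 -0.1658  0.0791]
```

View pics/c10.png

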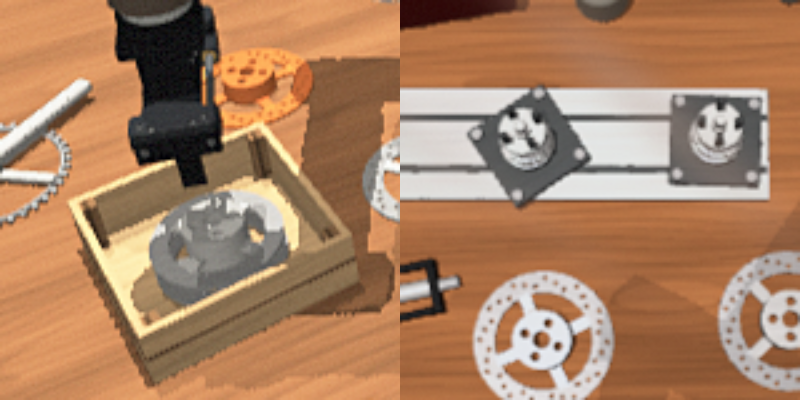

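View pics/hub9l.png

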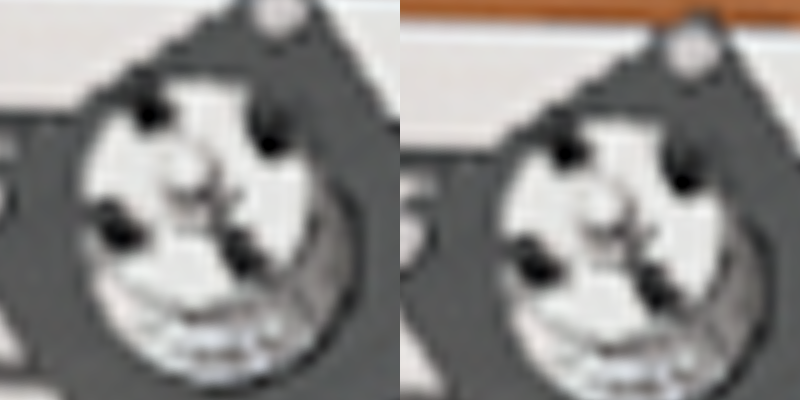

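View pics/hub9r.png

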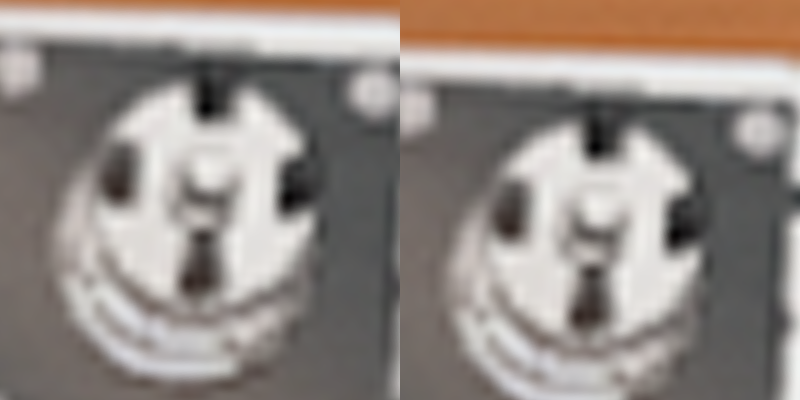

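```bash
python3 - <<'E'
from hub import *
b=cv2.imread('pics/t9.png')
for nm,c in(('l',np.array([.6545,.1253])),('r',np.array([.6544,-.0874]))):
    p=holes(b,'top',c,.09); g=cv2.GaussianBlur(cv2.cvtColor(p,cv2.COLOR_BGR2GRAY),(0,0),3).astype(float)
    P=[]
    for th in np.radians(np.arange(0,360,3)):
        # gradient max along ray between 20..30mm
        rr=np.arange(19,31,.2); xs=200-np.sin(th)*rr/.225; ys=200-np.cos(th)*rr/.225  # th: angle from +x toward +y
        v=cv2.remap(g.astype(np.float32),xs.astype(np.float32)[None],ys.astype(np.float32)[None],cv2.INTER_LINEAR)[0]
        dv=np.diff(v); i=dv.argmin()
        if dv[i]<-4 and 3<i<len(dv)-3: P.append([rr[i]*np.cos(th),rr[i]*np.sin(th),np.degrees(th)])
    P=np.array(P)
    Q=P[:,:2]/1000
    f=lambda q:np.hypot(Q[:,0]-q[0],Q[:,1]-q[1])-.025
    s=least_squares(f,[0,0],loss='soft_l1',f_scale=.0004); print(nm,'flange',len(Q),(s.x*1000).round(2),(c+s.x).round(4),np.abs(s.fun).mean())
    o=studs(b,'top',c,.106,100,'st'+nm,27); print([(x.round(4),int(a)) for x,a in o])
E
python3 -c "
import cv2
cv2.imwrite('pics/st.png',cv2.resize(cv2.vconcat([cv2.imread('pics/stl.png'),cv2.imread('pics/str.png')]),(600,600)))"
```

```text
l flange 62 [0.52 0.64] [0.655  0.1259] 0.000442047894811648
[(array([0.6648, 0.1283]), 536), (array([0.6396, 0.1157]), 108)]
r flange 69 [ 1.26 -0.87] [ 0.6557 -0.0883] 0.00034572908239622545
[(array([ 0.6675, -0.0964]), 380), (array([ 0.6558, -0.0679]), 68), (array([ 0.6355, -0.0863]), 79)]
```

View pics/st.png

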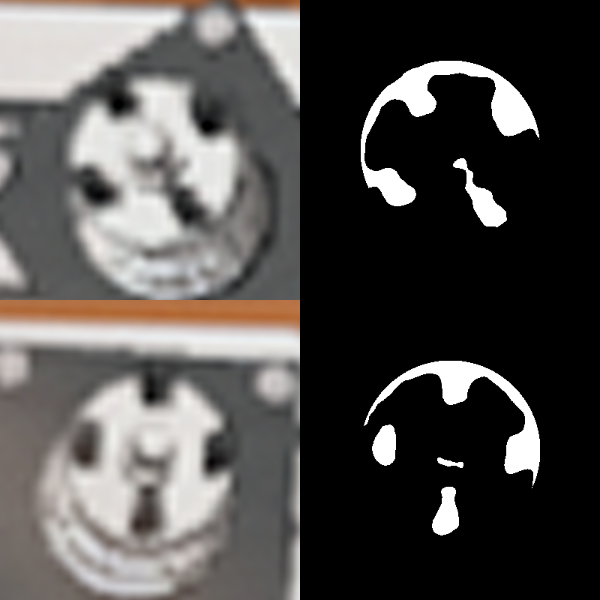

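Request:
apply_moves:
  rows:
    - [0,10,20,0,0,0]
    - [0,50,30,0,0,0]
    - [-3,105,30,0,0,0]
    - [-6,160,10,0,0,0]
    - [-9,210,-20,0,0,0]
    - [-9,240,-50,0,0,0]
    - [-9,250,-70,0,0,0]
    - [-9,250,-75,0,0,0]

```text
t: 25.8
tcp_pos: [0.4503, -0.1677, 0.088]
eef_rot: [[-0.251, -0.968, 0.008], [-0.968, 0.251, -0.01], [0.007, -0.011, -1.0]]
force: [0.4, 0.2, 0.5]
grip_width: 0.921
```

Run:
```python
from hub import *
s=r.observe(); print(s['tcp_pos'].round(4),s['eef_rot'][:,2].round(3),s['force'].round(1),s['grip_width']*87,s['qpos'].round(0))
a=snap('scene','s10')
# disc may be partly hidden
d=disc(a,'scene',*proj('scene',[.4477,-.2385,.004]),.004,.028); print(d)
print((np.array([.4477,-.166,.0095])-s['tcp_pos'])*1000)
cv2.imwrite('pics/c11.png',cv2.resize(a[180:320,170:310],(560,560)))
```

```text
[ 0.4503 -0.1677  0.088 ] [ 0.008 -0.01  -1.   ] [0.4 0.2 0.5] 80.15264023831125 [ -1.  17. -31.   1. -42. -15.]
[ 0.44847893 -0.16608535  0.07902281]
[ -2.6418814    1.68599861 -78.53603975]
```

View pics/c11.png

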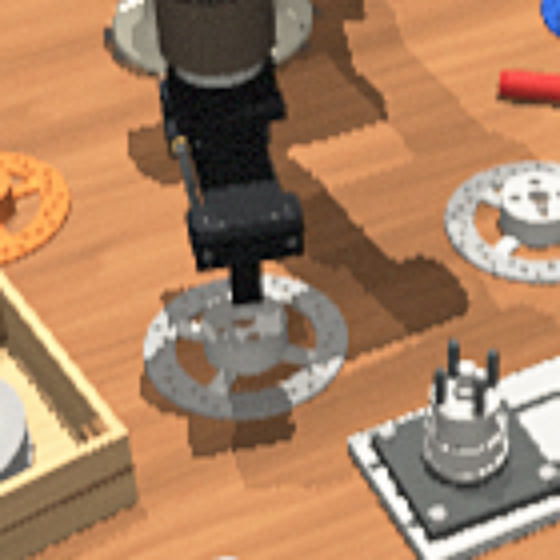

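Request:
apply_moves:
  rows:
    - [-1,1,-10,0.3,0.3,0]
    - [-2.5,1.5,-25,0.6,0.5,0]
    - [-2.5,1.5,-42,0.6,0.5,0]
    - [-2.5,1.5,-58,0.6,0.5,0]
    - [-2.5,1.5,-70,0.6,0.5,0]
    - [-2.5,1.5,-77,0.6,0.5,0]
    - [-2.5,1.5,-78,0.6,0.5,0]
    - [-2.5,1.5,-78,0.6,0.5,0]

```text
t: 26.85
tcp_pos: [0.4486, -0.1667, 0.0105]
eef_rot: [[-0.251, -0.968, 0.001], [-0.968, 0.251, 0.0], [-0.001, -0.001, -1.0]]
force: [-0.1, 0.1, 0.1]
grip_width: 0.919
```

Request:
apply_moves:
  rows:
    - [0,0,0,0,0,0]
    - [0,0,0,0,0,0]
    - [0,0,0,0,0,0]
    - [0,0,0,0,0,0]
    - [0,0,0,0,0,0]
    - [0,0,0,0,0,0]
    - [0,0,0,0,0,0]
    - [0,0,0,0,0,0]
  grip: 40

```text
t: 27.85
tcp_pos: [0.4476, -0.1666, 0.0107]
eef_rot: [[-0.251, -0.968, -0.001], [-0.968, 0.251, 0.001], [-0.0, 0.001, -1.0]]
force: [-3.1, 1.8, 6.1]
grip_width: 0.747
```

Run:
```python
from hub import *
s=r.observe(); print(s['tcp_pos'].round(4),s['eef_rot'].round(3),s['force'].round(1),s['grip_width']*87)
print((np.array([.655,-.0878,.2])-s['tcp_pos'])*1000)
```

```text
[ 0.4476 -0.1666  0.0107] [[-0.251 -0.968 -0.001]
 [-0.968  0.251  0.001]
 [-0.     0.001 -1.   ]] [-3.1  1.8  6.1] 65.02682069445574
[207.35322961  78.84365683 189.29969525]
```

Request:
apply_moves:
  rows:
    - [0,0,15,0,0,0]
    - [0,0,50,0,0,0]
    - [0,0,95,0,0,0]
    - [10,5,140,0,0,0]
    - [40,15,175,0,0,0]
    - [85,32,185,0,0,0]
    - [130,49,185,0,0,0]
    - [165,62,185,0,0,-1]

```text
t: 28.85
tcp_pos: [0.6144, -0.1037, 0.195]
eef_rot: [[-0.269, -0.963, -0.0], [-0.963, 0.269, 0.001], [-0.001, 0.0, -1.0]]
force: [-0.5, -0.3, -2.1]
grip_width: 0.744
```

Request:
apply_moves:
  rows:
    - [18,6,0,0,0,0]
    - [32,12,0,0,0,0]
    - [40,15,-10,0,0,0]
    - [42,16,-20,0,0,0]
    - [42,16,-30,0,0,0]
    - [42,16,-35,0,0,0]
    - [42,16,-35,0,0,0]
    - [42,16,-35,0,0,0]

```text
t: 29.85
tcp_pos: [0.6565, -0.0879, 0.1605]
eef_rot: [[-0.269, -0.963, 0.001], [-0.963, 0.269, 0.001], [-0.001, -0.001, -1.0]]
force: [0.5, 0.2, -1.5]
grip_width: 0.745
```

Run:
```python
from hub import *
s=r.observe(); print(s['tcp_pos'].round(4),s['eef_rot'].round(3),s['force'].round(1),s['grip_width']*87)
print((np.array([.655,-.0884,.2])-s['tcp_pos'])*1000,np.degrees(np.arctan2(s['eef_rot'][1,1],s['eef_rot'][0,1]))-165.4)
b=snap('top','t11');a=snap('scene','s11')
cv2.imwrite('pics/c12.png',np.hstack([cv2.resize(a[210:330,220:340],(400,400)),cv2.resize(b[90:210,240:360],(400,400))]))
```

```text
[ 0.6565 -0.0879  0.1605] [[-0.269 -0.963  0.001]
 [-0.963  0.269  0.001]
 [-0.001 -0.001 -1.   ]] [ 0.5  0.2 -1.5] 64.8394113621212
[-1.53741289 -0.49780137 39.46684542] -0.9844746673531404
```

View pics/c12.png

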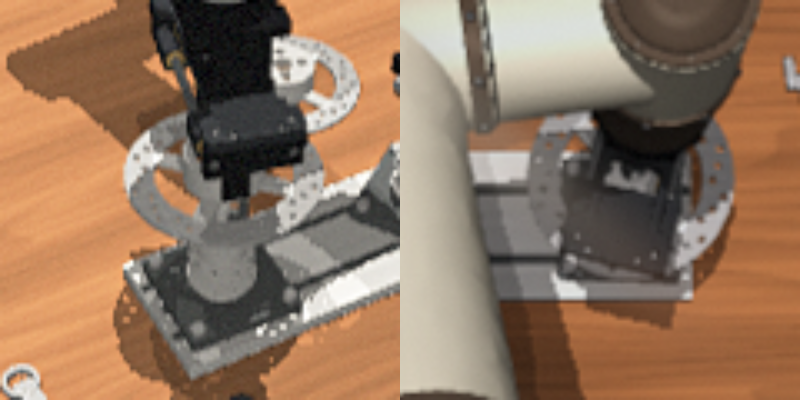

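Request:
apply_moves:
  rows:
    - [-1.5,-0.5,-8,0,0,-0.4]
    - [-1.5,-0.5,-20,0,0,-0.4]
    - [-1.5,-0.5,-32,0,0,-0.4]
    - [-1.5,-0.5,-42,0,0,-0.4]
    - [-1.5,-0.5,-47,0,0,-0.4]
    - [-1.5,-0.5,-51,0,0,-0.4]
    - [-1.5,-0.5,-55,0,0,-0.4]
    - [-1.5,-0.5,-58,0,0,-0.4]

```text
t: 30.95
tcp_pos: [0.6552, -0.0883, 0.1026]
eef_rot: [[-0.275, -0.961, 0.001], [-0.961, 0.275, 0.001], [-0.001, -0.001, -1.0]]
force: [0.0, -0.3, -3.5]
grip_width: 0.742
```

Run:
```python
from hub import *
s=r.observe(); print(s['tcp_pos'].round(4),s['eef_rot'][:,2].round(3),s['force'].round(1),s['torque'].round(2),s['grip_width']*87)
```

```text
[ 0.6552 -0.0883  0.1026] [ 0.001  0.001 -1.   ] [ 0.  -0.3 -3.5] [ 0.13 -0.08 -0.02] 64.55552763248264
```

Request:
apply_moves:
  rows:
    - [0,0,-4,0,0,0]
    - [0,0,-8,0,0,0]
    - [0,0,-12,0,0,0]
    - [0,0,-16,0,0,0]
    - [0,0,-19,0,0,0]
    - [0,0,-22,0,0,0]
    - [0,0,-24,0,0,0]
    - [0,0,-24.5,0,0,0]

```text
t: 31.95
tcp_pos: [0.6551, -0.0883, 0.0779]
eef_rot: [[-0.275, -0.961, 0.001], [-0.961, 0.275, 0.001], [-0.001, -0.001, -1.0]]
force: [0.1, -0.1, -1.9]
grip_width: 0.742
```

Run:
```python
from hub import *
s=r.observe(); print(s['tcp_pos'].round(4),s['eef_rot'][:,2].round(3),s['force'].round(1),s['torque'].round(2),s['grip_width']*87)
```

```text
[ 0.6551 -0.0883  0.0779] [ 0.001  0.001 -1.   ] [ 0.1 -0.1 -1.9] [ 0.13 -0.05  0.  ] 64.52258032603301
```

Request:
apply_moves:
  rows:
    - [0,0,-0.5,0,0,0]
    - [0,0,-0.5,0,0,0]
    - [0,0,-0.5,0,0,0]
    - [0,0,-0.5,0,0,0]
    - [0,0,10,0,0,0]
    - [0,0,40,0,0,0]
    - [0,0,90,0,0,0]
    - [0,0,140,0,0,0]
  grip: 80

```text
t: 32.95
tcp_pos: [0.6551, -0.0884, 0.2202]
eef_rot: [[-0.275, -0.961, 0.002], [-0.961, 0.275, 0.001], [-0.001, -0.001, -1.0]]
force: [0.3, -0.5, -0.4]
grip_width: 0.926
```

Request:
apply_moves:
  rows:
    - [-30,20,5,0,0,0]
    - [-60,60,5,0,0,0]
    - [-100,100,5,0,0,0]
    - [-140,140,0,0,0,0]
    - [-170,170,-20,0,0,0]
    - [-190,185,-40,0,0,0]
    - [-200,195,-50,0,0,0]
    - [-200,195,-50,0,0,0]

```text
t: 33.95
tcp_pos: [0.455, 0.1069, 0.1704]
eef_rot: [[-0.274, -0.962, 0.002], [-0.962, 0.274, 0.0], [-0.001, -0.002, -1.0]]
force: [-0.6, 0.5, 0.6]
grip_width: 0.919
```

Run:
```python
from hub import *
s=r.observe(); print(s['tcp_pos'].round(4),s['eef_rot'].round(3),s['grip_width']*87,s['qpos'].round(0))
b=snap('top','t12');a=snap('scene','s12')
```

```text
[0.455  0.1069 0.1704] [[-0.274 -0.962  0.002]
 [-0.962  0.274  0.   ]
 [-0.001 -0.002 -1.   ]] 79.97317680963462 [ 33.   9. -25.   0. -55. -49.]
```

View pics/s12.png

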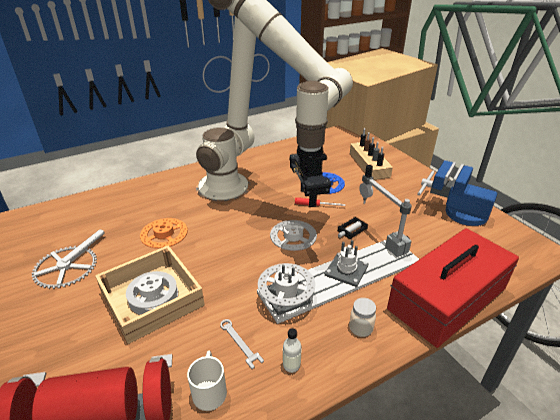

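View pics/t12.png

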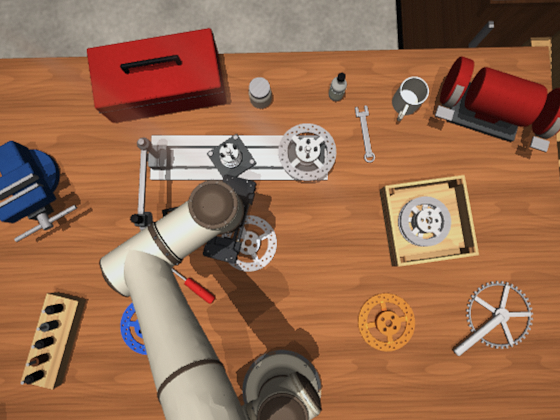

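New disc was knocked (now near (248,243) in the top view). Backing off for a clear measurement.

Request:
apply_moves:
  rows:
    - [0,0,20,0,0,0]
    - [10,-40,40,0,0,0]
    - [20,-100,60,0,0,0]
    - [20,-160,60,0,0,0]
    - [20,-220,60,0,0,0]
    - [20,-270,60,0,0,0]
    - [20,-290,60,0,0,0]
    - [20,-290,60,0,0,0]

```text
t: 35.05
tcp_pos: [0.4766, -0.1856, 0.2314]
eef_rot: [[-0.279, -0.96, 0.004], [-0.96, 0.279, 0.001], [-0.002, -0.004, -1.0]]
force: [-0.3, -0.1, 1.0]
grip_width: 0.917
```

Run:
```python
from hub import *
s=r.observe(); print(s['tcp_pos'].round(4),s['eef_rot'].round(3),s['qpos'].round(0))
b=snap('top','t13');a=snap('scene','s13')
d=disc(b,'top',248,243,.004,.028); print('top rim',d.round(4))
try:
    d2=disc(a,'scene',*proj('scene',[d[0],d[1],.028]),.004,.028); print('scene rim',d2.round(4))
except Exception as e: print(e)
ps=[]
for c,ar in findholes(b,'top',d[:2],.028,tag='h13'):
    v=c-d[:2]; print('  ',c.round(4),int(ar),'r %.1f ang %.1f'%(1e3*np.hypot(*v),np.degrees(np.arctan2(v[1],v[0]))))
    if np.hypot(*v)>.01: ps.append(c)
print(square(ps))
# seated check of right disc: rim at z .071
K=cv2.resize(b[110:270,190:350],(560,560)); cv2.imwrite('pics/c13.png',K)
```

```text
[ 0.4766 -0.1856  0.2314] [[-0.279 -0.96   0.004]
 [-0.96   0.279  0.001]
 [-0.002 -0.004 -1.   ]] [ -3.  10. -15.  -0. -65. -13.]
top rim [0.4855 0.0072 0.2601]
max() iterable argument is empty
   [0.4867 0.0256] 764 r 18.4 ang 86.0
(array([0.48672846, 0.02555866]), np.float64(0.0), array([0.]), array([0.]))
```

View pics/c13.png

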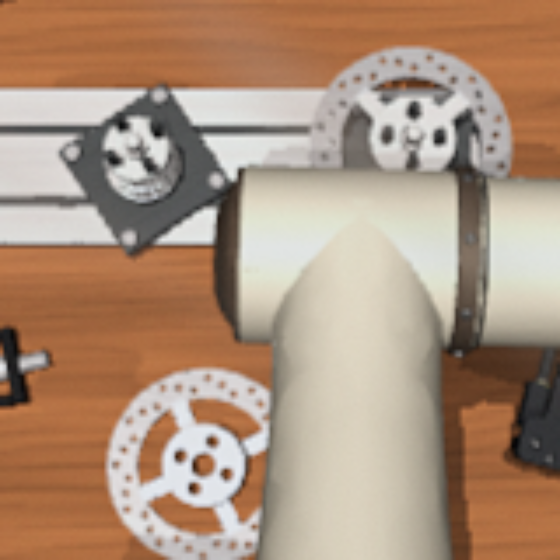

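Run:
```python
from hub import *
b=cv2.imread('pics/t13.png'); a=cv2.imread('pics/s13.png')
c0=onz('top',248.6,242.3,.028)[:2]
for k in range(2):
    H=findholes(b,'top',c0,.028,tag='h13'); c0=min(H,key=lambda h:np.hypot(*(h[0]-c0)))[0]
ps=[]
for c,ar in H:
    v=c-c0; 
    if .016<np.hypot(*v)<.025: ps.append(c)
print(c0,len(ps),square(ps))
hsv=cv2.cvtColor(a,cv2.COLOR_BGR2HSV)
m=((hsv[...,1]<70)&(hsv[...,2]>100)).astype(np.uint8)
try: print('scene rim',disc(a,'scene',*proj('scene',[c0[0]-.068,c0[1],.004]),.004,.028))
except Exception as e: print(e)
cv2.imwrite('pics/c14.png',cv2.resize(a[190:320,240:400],(640,520)))
```

```text
[0.41113517 0.0833489 ] 4 (array([0.41118485, 0.08318385]), np.float64(-22.55228799031918), array([0.02007205, 0.01985361, 0.02006562, 0.01994498]), array([ -22.10492733,   67.4838445 , -112.87782703,  157.28979944]))
scene rim [0.41026728 0.08298555 0.0793971 ]
```

View pics/c14.png

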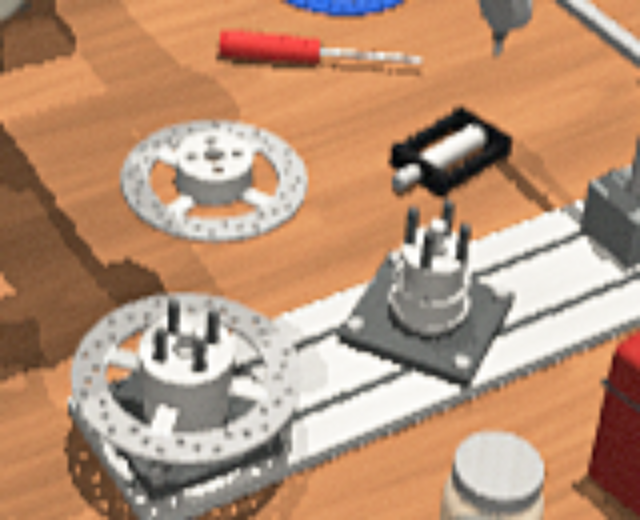

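Request:
apply_moves:
  rows:
    - [-5,20,0,0,0.2,0]
    - [-17,70,0,0,0.2,0]
    - [-30,125,-10,0,0.2,0]
    - [-43,180,-40,0,0.2,0]
    - [-55,225,-70,0,0.2,0]
    - [-63,255,-100,0,0.2,0]
    - [-66,268,-130,0,0.2,0]
    - [-66,268,-140,0,0.2,0]

```text
t: 36.15
tcp_pos: [0.4097, 0.0852, 0.0904]
eef_rot: [[-0.273, -0.962, -0.001], [-0.962, 0.273, -0.0], [0.0, 0.001, -1.0]]
force: [-0.3, -0.7, 0.1]
grip_width: 0.92
```

Run:
```python
from hub import *
s=r.observe(); print(s['tcp_pos'].round(4),s['eef_rot'].round(3),s['qpos'].round(0))
a=snap('scene','s14')
try: print('scene rim',disc(a,'scene',*proj('scene',[.4111+.048,.0832+.048,.004]),.004,.028))
except Exception as e: print(e)
print((np.array([.4111,.0832,.0107])-s['tcp_pos'])*1000)
```

```text
[0.4097 0.0852 0.0904] [[-0.273 -0.962 -0.001]
 [-0.962  0.273 -0.   ]
 [ 0.     0.001 -1.   ]] [ 34.  11. -38.  -0. -41. -50.]
scene rim [0.41254518 0.08233706 0.07890983]
[  1.42321713  -1.989467   -79.72686229]
```

Request:
apply_moves:
  rows:
    - [1.5,-2,-10,0,0,0]
    - [1.5,-2,-25,0,0,0]
    - [1.5,-2,-42,0,0,0]
    - [1.5,-2,-58,0,0,0]
    - [1.5,-2,-70,0,0,0]
    - [1.5,-2,-78,0,0,0]
    - [1.5,-2,-80,0,0,0]
    - [1.5,-2,-80,0,0,0]

```text
t: 37.2
tcp_pos: [0.4114, 0.0826, 0.0102]
eef_rot: [[-0.274, -0.962, -0.001], [-0.962, 0.274, -0.0], [0.001, 0.001, -1.0]]
force: [-0.8, 0.0, 0.4]
grip_width: 0.917
```

Request:
apply_moves:
  rows:
    - [0,0,0,0,0,0]
    - [0,0,0,0,0,0]
    - [0,0,0,0,0,0]
    - [0,0,0,0,0,0]
    - [0,0,0,0,0,0]
    - [0,0,0,0,0,0]
    - [0,0,0,0,0,0]
    - [0,0,0,0,0,0]
  grip: 40

```text
t: 38.2
tcp_pos: [0.4113, 0.0826, 0.0104]
eef_rot: [[-0.274, -0.962, -0.002], [-0.962, 0.274, -0.0], [0.001, 0.002, -1.0]]
force: [-2.7, 1.5, 4.8]
grip_width: 0.744
```

Run:
```python
from hub import *
s=r.observe(); print(s['tcp_pos'].round(4),s['eef_rot'].round(3),s['force'].round(1),s['grip_width']*87)
y=s['eef_rot'][:2,1]; R=lambda d:np.array([[np.cos(np.radians(d)),-np.sin(np.radians(d))],[np.sin(np.radians(d)),np.cos(np.radians(d))]])
o=np.array([.4111,.0832])-s['tcp_pos'][:2]; x=s['eef_rot'][:2,0]; print('jaw off',o@y*1e3,'perp',o@x*1e3)
off=R(-35.3)@(x*(o@x)); tgt=np.array([.6543,.1255])-off; print('target',tgt,(tgt-s['tcp_pos'][:2])*1e3, np.degrees(np.arctan2(y[1],y[0]))-35.3)
```

```text
[0.4113 0.0826 0.0104] [[-0.274 -0.962 -0.002]
 [-0.962  0.274 -0.   ]
 [ 0.001  0.002 -1.   ]] [-2.7  1.5  4.8] 64.73089245633363
jaw off 0.3008929046326362 perp -0.48958973454406457
target [0.65391833 0.12519336] [242.66328126  42.54670921] 128.77893493083047
```

Request:
apply_moves:
  rows:
    - [0,0,15,0,0,0]
    - [0,0,50,0,0,0]
    - [0,0,95,0,0,-3]
    - [15,3,140,0,0,-10]
    - [50,9,175,0,0,-17]
    - [95,17,180,0,0,-24]
    - [140,25,180,0,0,-31]
    - [180,32,180,0,0,-35.3]

```text
t: 39.2
tcp_pos: [0.5922, 0.1147, 0.189]
eef_rot: [[-0.782, -0.624, -0.003], [-0.624, 0.782, 0.001], [0.002, 0.002, -1.0]]
force: [0.4, 0.5, -2.7]
grip_width: 0.747
```

Run:
```python
from hub import *
s=r.observe(); print(s['tcp_pos'].round(4),s['grip_width']*87,(np.array([.6539,.1252,.16])-s['tcp_pos'])*1e3,128.78-np.degrees(np.arctan2(s['eef_rot'][1,1],s['eef_rot'][0,1])))
```

```text
[0.5922 0.1147 0.189 ] 64.94779678679305 [ 61.69083391  10.53738779 -29.04242876] 0.18504778841042935
```

Request:
apply_moves:
  rows:
    - [15,3,0,0,0,0.2]
    - [35,6,0,0,0,0.2]
    - [52,9,0,0,0,0.2]
    - [60,10.5,-10,0,0,0.2]
    - [61.5,10.5,-20,0,0,0.2]
    - [61.5,10.5,-29,0,0,0.2]
    - [61.5,10.5,-29,0,0,0.2]
    - [61.5,10.5,-29,0,0,0.2]

```text
t: 40.2
tcp_pos: [0.6537, 0.1252, 0.1605]
eef_rot: [[-0.779, -0.627, -0.002], [-0.627, 0.779, 0.001], [0.001, 0.002, -1.0]]
force: [-0.6, -0.2, -3.2]
grip_width: 0.745
```

Run:
```python
from hub import *
s=r.observe(); print(s['tcp_pos'].round(4),s['eef_rot'][:,2].round(3),s['grip_width']*87,(np.array([.6539,.1252,.16])-s['tcp_pos'])*1e3,128.78-np.degrees(np.arctan2(s['eef_rot'][1,1],s['eef_rot'][0,1])))
b=snap('top','t15');a=snap('scene','s15')
cv2.imwrite('pics/c15.png',np.hstack([cv2.resize(a[190:310,290:410],(400,400)),cv2.resize(b[90:210,170:290],(400,400))]))
```

```text
[0.6537 0.1252 0.1605] [-0.002  0.001 -1.   ] 64.81386941074003 [ 0.19864401  0.02587746 -0.52511993] -0.02569877813945709
```

View pics/c15.png

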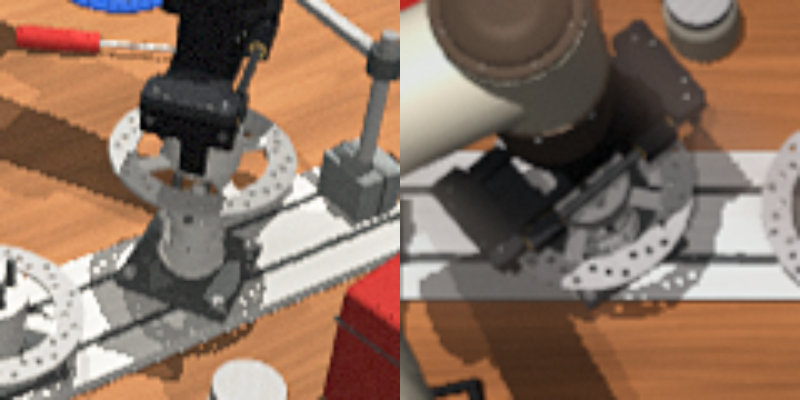

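Request:
apply_moves:
  rows:
    - [0,0,-8,0,0,0]
    - [0,0,-20,0,0,0]
    - [0,0,-32,0,0,0]
    - [0,0,-42,0,0,0]
    - [0,0,-47,0,0,0]
    - [0,0,-51,0,0,0]
    - [0,0,-55,0,0,0]
    - [0,0,-58,0,0,0]

```text
t: 41.3
tcp_pos: [0.654, 0.1253, 0.1028]
eef_rot: [[-0.779, -0.627, -0.002], [-0.627, 0.779, 0.001], [0.0, 0.002, -1.0]]
force: [-0.8, 0.1, -2.9]
grip_width: 0.743
```

Run:
```python
from hub import *
s=r.observe(); print(s['tcp_pos'].round(4),s['eef_rot'][:,2].round(3),s['force'].round(1),s['torque'].round(2),s['grip_width']*87)
```

```text
[0.654  0.1253 0.1028] [-0.002  0.001 -1.   ] [-0.8  0.1 -2.9] [ 0.06 -0.12 -0.05] 64.63099264976208
```

Request:
apply_moves:
  rows:
    - [0,0,-4,0,0,0]
    - [0,0,-8,0,0,0]
    - [0,0,-12,0,0,0]
    - [0,0,-16,0,0,0]
    - [0,0,-19,0,0,0]
    - [0,0,-22,0,0,0]
    - [0,0,-24.5,0,0,0]
    - [0,0,-25,0,0,0]

```text
t: 42.3
tcp_pos: [0.6539, 0.1253, 0.0776]
eef_rot: [[-0.779, -0.627, -0.002], [-0.627, 0.779, 0.001], [0.001, 0.002, -1.0]]
force: [0.2, -0.2, -2.7]
grip_width: 0.749
```

Request:
apply_moves:
  rows:
    - [0,0,-0.5,0,0,0]
    - [0,0,-0.5,0,0,0]
    - [0,0,-0.5,0,0,0]
    - [0,0,-0.5,0,0,0]
    - [0,0,10,0,0,0]
    - [0,0,40,0,0,0]
    - [0,0,90,0,0,0]
    - [0,0,140,0,0,0]
  grip: 80

```text
t: 43.3
tcp_pos: [0.6539, 0.1251, 0.2199]
eef_rot: [[-0.779, -0.627, -0.001], [-0.627, 0.779, 0.001], [0.0, 0.002, -1.0]]
force: [2.1, 0.4, 0.2]
grip_width: 0.922
```

Request:
apply_moves:
  rows:
    - [-10,0,30,0,0,0]
    - [-40,0,50,0,0,0]
    - [-80,0,60,0,0,0]
    - [-120,0,60,0,0,0]
    - [-160,10,60,0,0,0]
    - [-180,30,60,0,0,0]
    - [-190,60,60,0,0,0]
    - [-190,80,60,0,0,0]
  grip: 60

```text
t: 44.3
tcp_pos: [0.4635, 0.2061, 0.2812]
eef_rot: [[-0.778, -0.628, 0.0], [-0.628, 0.778, 0.002], [-0.002, 0.001, -1.0]]
force: [0.7, -0.0, -0.0]
grip_width: 0.692
```

Run:
```python
from hub import *
s=r.observe(); print(s['tcp_pos'].round(4),s['eef_rot'].round(3),s['qpos'].round(0),s['force'])
b=snap('top','t16');a=snap('scene','s16')
cv2.imwrite('pics/c16.png',np.hstack([cv2.resize(a[180:310,240:410],(450,344)),cv2.resize(b[90:190,170:340],(450,344))[:,100:]]))
```

```text
[0.4635 0.2061 0.2812] [[-0.778 -0.628  0.   ]
 [-0.628  0.778  0.002]
 [-0.002  0.001 -1.   ]] [ 42.   8. -10.  -0. -72. -93.] [ 0.7026842  -0.0156157  -0.02874331]
```

View pics/s16.png

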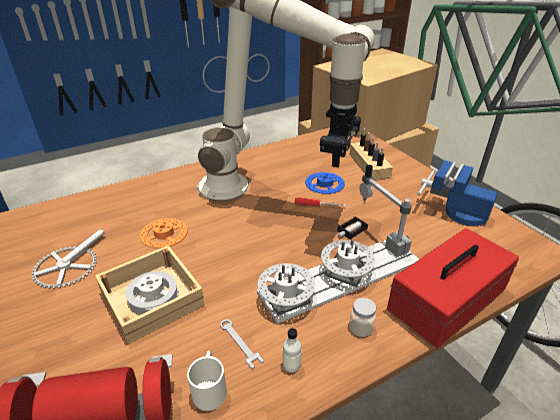

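View pics/t16.png

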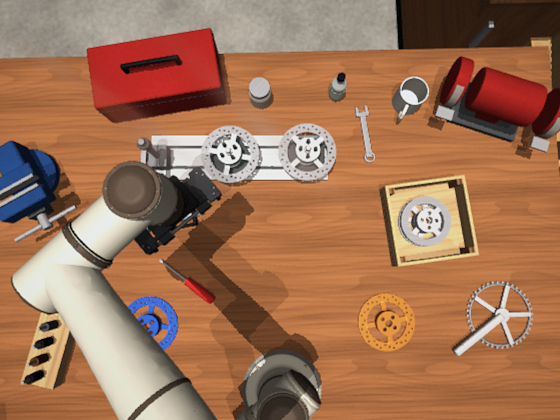

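View pics/c16.png

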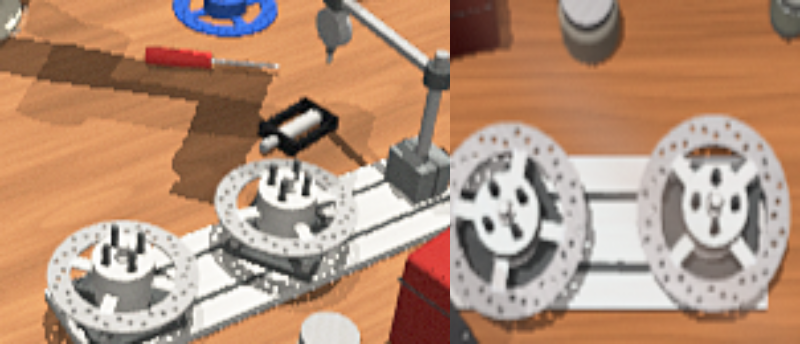

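Request:
apply_moves:
  rows:
    - [0,15,5,0,0,-7]
    - [0,40,8,0,0,-16]
    - [0,70,8,0,0,-25]
    - [0,100,8,0,0,-34]
    - [0,120,8,0,0,-40]
    - [0,130,8,0,0,-42]
    - [0,130,8,0,0,-42]
    - [0,130,8,0,0,-42]

```text
t: 45.4
tcp_pos: [0.4646, 0.3361, 0.2882]
eef_rot: [[-0.999, 0.054, 0.0], [0.054, 0.999, 0.001], [-0.0, 0.001, -1.0]]
force: [-0.6, -0.5, -1.1]
grip_width: 0.687
```

Run:
```python
from hub import *
s=r.observe(); print(s['tcp_pos'].round(4),s['eef_rot'].round(3),(np.array([.4637,.3363,.2025])-s['tcp_pos'])*1e3)
a=snap('scene','s17')
cv2.imwrite('pics/c17.png',cv2.resize(a[110:260,290:440],(600,600)))
```

```text
[0.4646 0.3361 0.2882] [[-0.999  0.054  0.   ]
 [ 0.054  0.999  0.001]
 [-0.     0.001 -1.   ]] [ -0.88165503   0.22525598 -85.65320179]
```

View pics/c17.png

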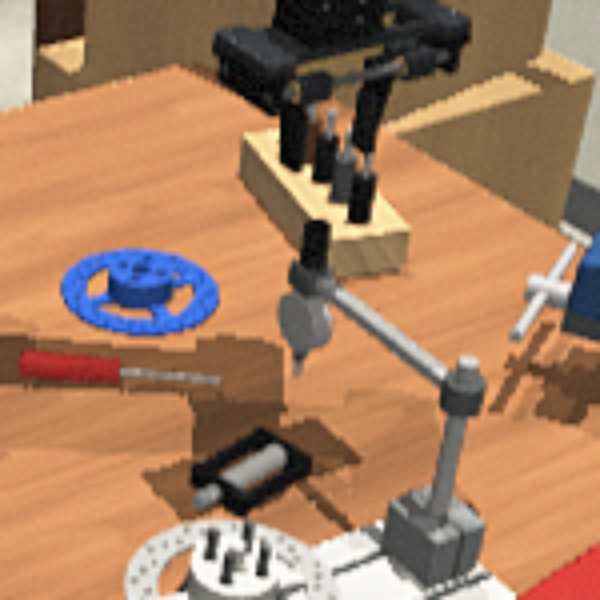

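Request:
apply_moves:
  rows:
    - [0,0,-15,0,0,0]
    - [0,0,-35,0,0,0]
    - [0,0,-55,0,0,0]
    - [0,0,-70,0,0,0]
    - [0,0,-80,0,0,0]
    - [0,0,-85.5,0,0,0]
    - [0,0,-85.5,0,0,0]
    - [0,0,-85.5,0,0,0]

```text
t: 46.45
tcp_pos: [0.4648, 0.3363, 0.2034]
eef_rot: [[-0.999, 0.054, 0.002], [0.054, 0.999, 0.002], [-0.001, 0.002, -1.0]]
force: [0.4, -0.2, 0.3]
grip_width: 0.687
```

Request:
apply_moves:
  rows:
    - [0,0,0,0,0,0]
    - [0,0,0,0,0,0]
    - [0,0,0,0,0,0]
    - [0,0,0,0,0,0]
    - [0,0,0,0,0,0]
    - [0,0,0,0,0,0]
    - [0,0,0,0,0,0]
    - [0,0,0,0,0,0]
  grip: 0
  squeeze: 20

```text
t: 47.45
tcp_pos: [0.4648, 0.3362, 0.2034]
eef_rot: [[-0.999, 0.054, 0.001], [0.054, 0.999, 0.002], [-0.001, 0.002, -1.0]]
force: [0.4, -1.2, 0.9]
grip_width: 0.224
```

Run:
```python
from hub import *
s=r.observe(); print(s['tcp_pos'].round(4),s['force'].round(1),s['grip_width']*87)
P=s['tcp_pos'][:2]; H=np.array([.655,.3255]); v=P-H; print(np.hypot(*v),np.degrees(np.arctan2(v[1],v[0])))
for d in [5,10,15,20,25,30,36,42,48,54,60,66,71,73]:
    a=np.radians(d); w=np.array([[np.cos(a),-np.sin(a)],[np.sin(a),np.cos(a)]])@v
    k=H+w; print(d,((k-P)*1000).round(1),'hubdist',np.hypot(*(k-[.6545,.1255])).round(4))
```

```text
[0.4648 0.3362 0.2034] [ 0.4 -1.2  0.9] 19.482590289688307
0.19050719460798643 176.77554557328386
5 [ -0.2 -16.6] hubdist 0.2716
10 [  1.  -33.2] hubdist 0.2591
15 [  3.7 -49.6] hubdist 0.2461
20 [  7.8 -65.7] hubdist 0.2326
25 [ 13.3 -81.4] hubdist 0.2187
30 [ 20.1 -96.5] hubdist 0.2044
36 [  30.  -113.8] hubdist 0.1868
42 [  41.7 -130. ] hubdist 0.1686
48 [  55.  -144.9] hubdist 0.15
54 [  69.7 -158.3] hubdist 0.1309
60 [  85.8 -170.1] hubdist 0.1115
66 [ 103.1 -180.1] hubdist 0.0919
71 [ 118.1 -187.1] hubdist 0.0754
73 [ 124.3 -189.5] hubdist 0.0687
```

Request:
apply_moves:
  rows:
    - [0,-16.5,0,0,0,5]
    - [1,-33,0,0,0,10]
    - [4,-49.5,0,0,0,15]
    - [8,-65.5,0,0,0,20]
    - [13,-81.5,0,0,0,25]
    - [20,-96.5,0,0,0,30]
    - [30,-114,0,0,0,36]
    - [30,-114,0,0,0,36]

```text
t: 48.45
tcp_pos: [0.496, 0.222, 0.2034]
eef_rot: [[-0.841, -0.541, 0.002], [-0.541, 0.841, 0.003], [-0.003, 0.001, -1.0]]
force: [4.3, -0.1, -3.4]
grip_width: 0.224
```

Request:
apply_moves:
  rows:
    - [12,-16,0,0,0,6]
    - [25,-31,0,0,0,12]
    - [40,-44.5,0,0,0,18]
    - [56,-56,0,0,0,24]
    - [73,-66,0,0,0,30]
    - [80,-70,0,0,0,32.5]
    - [80,-70,0,0,0,32.5]
    - [80,-70,0,0,0,32.5]

```text
t: 49.45
tcp_pos: [0.5765, 0.1529, 0.2034]
eef_rot: [[-0.419, -0.908, 0.002], [-0.908, 0.419, 0.005], [-0.005, -0.0, -1.0]]
force: [3.9, 2.2, -2.5]
grip_width: 0.223
```

Run:
```python
from hub import *
s=r.observe(); print(s['tcp_pos'].round(4),s['force'].round(1),s['grip_width']*87)
k=s['tcp_pos'][:2]; v=k-[.655,.3255]; print(np.hypot(*v),np.degrees(np.arctan2(v[1],v[0])),np.hypot(*(k-[.6545,.1255])))
a=snap('scene','s18')
cv2.imwrite('pics/c18.png',cv2.resize(a[190:310,290:430],(700,600)))
```

```text
[0.5765 0.1529 0.2034] [ 3.9  2.2 -2.5] 19.431194552339438
0.18958151496832706 -114.44755078672281 0.08264047316010723
```

View pics/c18.png

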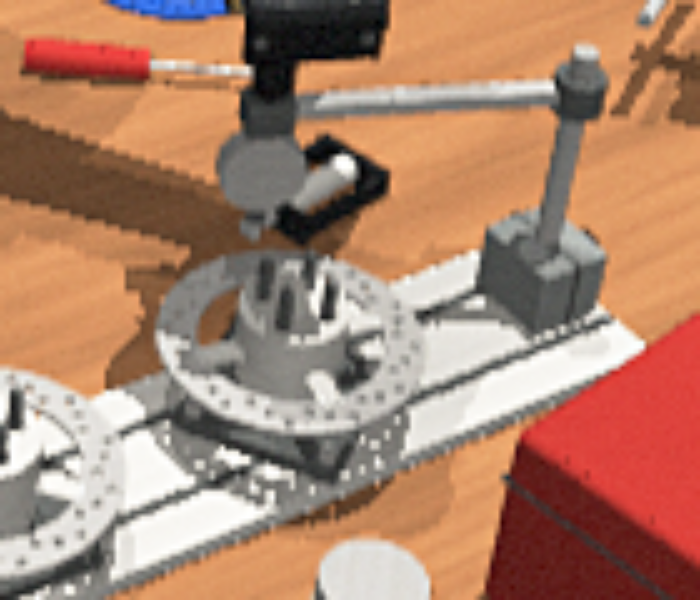

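Request:
apply_moves:
  rows:
    - [3,-1.2,0,0,0,1]
    - [6,-2.5,0,0,0,2]
    - [9,-3.7,0,0,0,3]
    - [12,-5,0,0,0,4]
    - [13.5,-5.5,0,0,0,4.4]
    - [13.5,-5.5,0,0,0,4.4]
    - [13.5,-5.5,0,0,0,4.4]
    - [13.5,-5.5,0,0,0,4.4]

```text
t: 50.5
tcp_pos: [0.5902, 0.1473, 0.2034]
eef_rot: [[-0.348, -0.938, 0.002], [-0.938, 0.348, 0.005], [-0.005, -0.001, -1.0]]
force: [0.8, 1.6, -1.3]
grip_width: 0.222
```

Run:
```python
from hub import *
s=r.observe(); print(s['tcp_pos'].round(4),s['force'].round(1),s['grip_width']*87)
k=s['tcp_pos'][:2]; v=k-[.655,.3255]; print(np.hypot(*v),np.degrees(np.arctan2(v[1],v[0])),np.hypot(*(k-[.6545,.1255])))
print('prev tip by ray',onz('scene',340.4,237,.078))
a=snap('scene','s19')
cv2.imwrite('pics/c19.png',cv2.resize(a[200:290,310:400],(720,720),interpolation=cv2.INTER_CUBIC)[:600])
print(proj('scene',[*k,.078]),proj('scene',[.6545,.1255,.122]))
```

```text
[0.5902 0.1473 0.2034] [ 0.8  1.6 -1.3] 19.284247446271014
0.18959640819291107 -109.98142025282255 0.0678889846134114
prev tip by ray [0.57386079 0.1567749  0.078     ]
[341.04983438 240.89504985] [349.34577621 244.08740085]
```

View pics/c19.png

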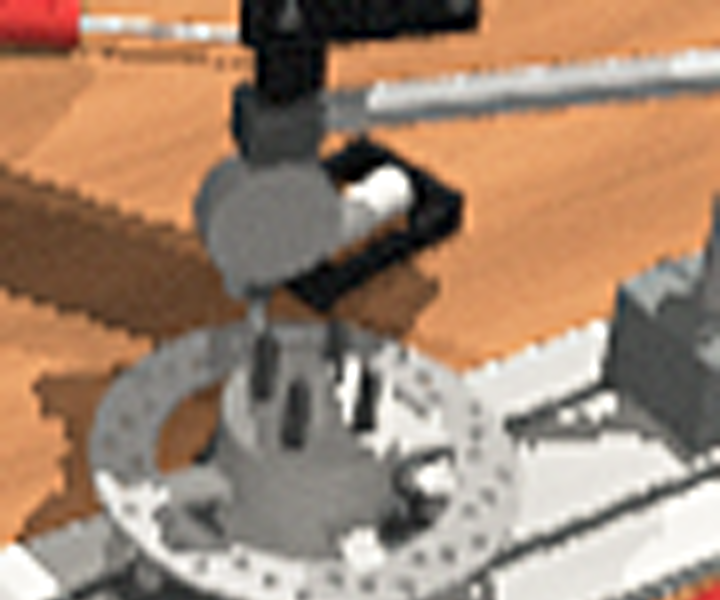

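Request:
apply_moves:
  rows:
    - [0,0,0,0,0,0]
    - [0,0,0,0,0,0]
    - [0,0,0,0,0,0]
    - [0,0,0,0,0,0]
    - [0,0,10,0,0,0]
    - [0,0,35,0,0,0]
    - [0,0,70,0,0,0]
    - [0,0,100,0,0,0]
  grip: 60

```text
t: 51.55
tcp_pos: [0.5904, 0.1473, 0.3057]
eef_rot: [[-0.348, -0.938, 0.004], [-0.938, 0.348, 0.005], [-0.006, -0.002, -1.0]]
force: [0.2, -0.1, -0.3]
grip_width: 0.689
```

Request:
apply_moves:
  rows:
    - [-20,0,10,0,0,0]
    - [-60,0,20,0,0,0]
    - [-100,-10,20,0,0,0]
    - [-140,-40,20,0,0,0]
    - [-160,-80,20,0,0,0]
    - [-160,-130,20,0,0,0]
    - [-160,-180,20,0,0,0]
    - [-160,-230,20,0,0,0]

```text
t: 52.55
tcp_pos: [0.4302, -0.0842, 0.327]
eef_rot: [[-0.347, -0.938, 0.007], [-0.938, 0.347, 0.005], [-0.007, -0.004, -1.0]]
force: [1.1, 0.5, 0.4]
grip_width: 0.688
```

Request:
apply_moves:
  rows:
    - [0,-40,0,0,0,0]
    - [0,-90,0,0,0,0]
    - [0,-140,0,0,0,0]
    - [0,-180,0,0,0,0]
    - [0,-200,0,0,0,0]
    - [0,-200,0,0,0,0]
    - [0,-200,0,0,0,0]
    - [0,-200,0,0,0,0]

```text
t: 53.55
tcp_pos: [0.4303, -0.2835, 0.3275]
eef_rot: [[-0.346, -0.938, 0.007], [-0.938, 0.346, 0.005], [-0.007, -0.005, -1.0]]
force: [-0.2, 0.5, -0.4]
grip_width: 0.691
```

Run:
```python
from hub import *
s=r.observe(); print(s['tcp_pos'].round(4),s['t'])
b=snap('top','t20');a=snap('scene','s20')
cv2.imwrite('pics/c20.png',np.hstack([cv2.resize(a[200:290,310:400],(400,400),interpolation=cv2.INTER_CUBIC),cv2.resize(b[115:195,190:270],(400,400),interpolation=cv2.INTER_CUBIC)]))
```

```text
[ 0.4303 -0.2835  0.3275] 53.55
```

View pics/c20.png

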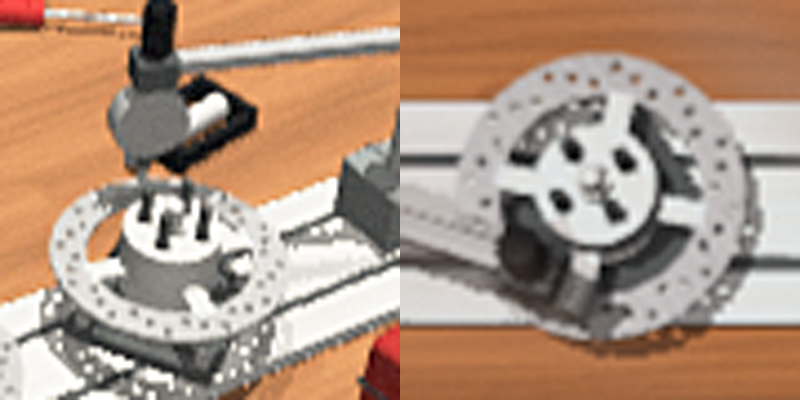

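View pics/t20.png

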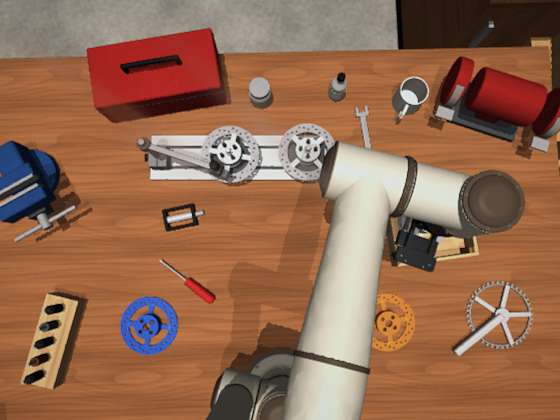

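View pics/s20.png

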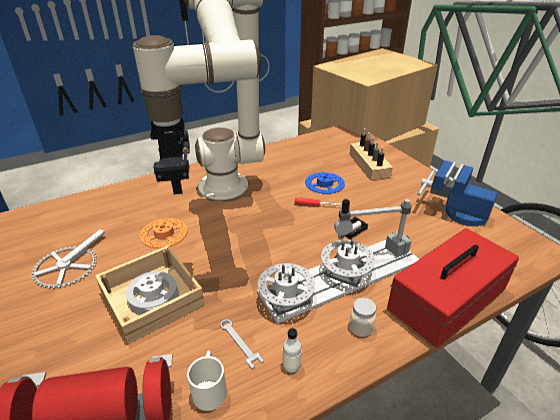

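Run:
```python
from hub import *
a=cv2.imread('pics/s20.png'); b=cv2.imread('pics/t20.png')
cv2.imwrite('pics/c21.png',cv2.resize(a[225:285,318:378],(800,800),interpolation=cv2.INTER_CUBIC)[:600])
f=lambda n,p,z:onz(n,*p,z)[:2].round(4)
print('predict hat centre scene',proj('scene',[.6545,.1255,.095]),'top',proj('top',[.6545,.1255,.095]))
print('predict rim pts scene z.071',[proj('scene',[.6545+dx,.1255+dy,.071]).round(1) for dx,dy in((.08,0),(-.08,0),(0,.08),(0,-.08))])
print('knob top',f('top',(215,164),.23), 'tip',f('scene',(342.4,241.5),.078))
# circle fit of band outer edge in top (upper half on wood/plate) via gradient, both hubs
for n,im in(('top',b),('scene',a)):
  for nm,c in(('l',np.array([.6545,.1255])),('r',np.array([.6553,-.0880]))):
    for z in(.071,.103):
      g=cv2.GaussianBlur(cv2.cvtColor(im,cv2.COLOR_BGR2HSV)[...,1],(0,0),.7).astype(np.float32); Q=[]
      for th in np.radians(np.arange(0,360,3)):
        rr=np.arange(.068,.094,.0005); p=np.float32([proj(n,[c[0]+q*np.cos(th),c[1]+q*np.sin(th),z]) for q in rr])
        v=cv2.remap(g,p[None,:,0],p[None,:,1],cv2.INTER_LINEAR)[0]; dv=v[4:]-v[:-4]; i=dv.argmax()
        if dv[i]>40 and 1<i<len(dv)-2: Q.append([c[0]+rr[i+2]*np.cos(th),c[1]+rr[i+2]*np.sin(th)])
      Q=np.array(Q)
      if len(Q)>12: print(n,nm,z,len(Q),fitc(Q).round(4))
```

```text
predict hat centre scene [348.48386162 251.07927783] top [228.39883007 151.62307968]
predict rim pts scene z.071 [array([364.8, 273.7]), array([332.2, 242. ]), array([368.9, 248.3]), array([325.5, 266.4])]
knob top [0.5905 0.1431] tip [0.5946 0.1492]Traceback (most recent call last):
  File "<stdin>", line 14, in <module>
  File "h.py", line 12, in proj
    K,R,t=cal(n); q=K@(R@np.array(p,float)+t); return q[:2]/q[2]
          ~~~^^^
  File "h.py", line 6, in cal
    c=r.get_calibration(n); K=np.array([[c['fx'],0,c['cx']],[0,c['fy'],c['cy']],[0,0,1]]); R=cv2.Rodrigues(np.array(c['rvec'],float))[0]; return K,R,np.array(c['tvec'],float).reshape(3)
ValueError: time passes only in moves, steps and waits
```

View pics/c21.png

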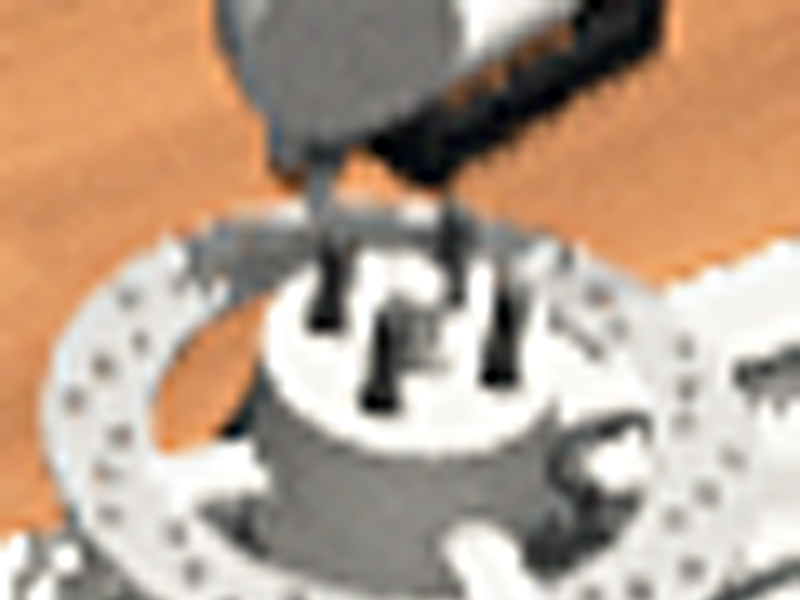

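```bash
sed -i 's/^def cal(n):/import functools\n@functools.lru_cache(None)\ndef cal(n):/' h.py
python3 - <<'E'
from hub import *
a=cv2.imread('pics/s20.png'); b=cv2.imread('pics/t20.png')
for p in((342,241.5),(342,242.5),(342.5,242)):
    q=onz('scene',*p,.078)[:2]; print(q.round(4),np.hypot(*(q-[.6545,.1255])))
h=onz('scene',348.75,251.6,.095)[:2]; print('hat scene',h)
for n,im in(('top',b),('scene',a)):
  for nm,c in(('l',np.array([.6545,.1255])),('r',np.array([.6553,-.0880]))):
    for z in(.071,.103):
      g=cv2.GaussianBlur(cv2.cvtColor(im,cv2.COLOR_BGR2HSV)[...,1],(0,0),.7).astype(np.float32); Q=[]
      for th in np.radians(np.arange(0,360,3)):
        rr=np.arange(.068,.094,.0005); p=np.float32([proj(n,[c[0]+q*np.cos(th),c[1]+q*np.sin(th),z]) for q in rr])
        v=cv2.remap(g,p[None,:,0],p[None,:,1],cv2.INTER_LINEAR)[0]; dv=v[4:]-v[:-4]; i=dv.argmax()
        if dv[i]>40 and 1<i<len(dv)-2: Q.append([c[0]+rr[i+2]*np.cos(th),c[1]+rr[i+2]*np.sin(th)])
      Q=np.array(Q)
      if len(Q)>12: print(n,nm,z,len(Q),fitc(Q).round(4))
E
```

```text
[0.594  0.1481] 0.06458047303709105
[0.5979 0.1453] 0.059981020827902735
[0.5967 0.1481] 0.06202908040254845
hat scene [0.65674171 0.1247829 ]
top l 0.071 58 [0.6543 0.125  0.081 ]
top l 0.103 55 [0.6463 0.1219 0.0789]
top r 0.071 53 [ 0.6553 -0.0876  0.0815]
top r 0.103 54 [ 0.6475 -0.0856  0.0789]
scene r 0.071 20 [ 0.6804 -0.0579  0.1185]
```

Run:
```python
from hub import *
a=cv2.imread('pics/s20.png'); b=cv2.imread('pics/t20.png')
cv2.imwrite('pics/c22.png',np.hstack([cv2.resize(a[228:248,332:352],(400,400),interpolation=cv2.INTER_NEAREST),cv2.resize(b[155:180,203:228],(400,400),interpolation=cv2.INTER_NEAREST)]))
k=a[195:215,335:355].max(2); ys,xs=np.where(k<60); print('knob scene cols by row',[(y+195,(xs[ys==y].min()+335,xs[ys==y].max()+335)) for y in np.unique(ys)])
for z in(.23,): print('proj knob',proj('scene',[.5902,.1473,.23]),proj('scene',[.5902,.1473,.19]),proj('top',[.5902,.1473,.23]),proj('top',[.5902,.1473,.19]))
k=b[150:185,203:230].max(2); ys,xs=np.where(k<60); print([(y+150,(xs[ys==y].min()+203,xs[ys==y].max()+203)) for y in np.unique(ys)])
```

```text
knob scene cols by row [(np.int64(200), (np.int64(344), np.int64(347))), (np.int64(201), (np.int64(343), np.int64(348))), (np.int64(202), (np.int64(343), np.int64(348))), (np.int64(203), (np.int64(342), np.int64(348))), (np.int64(204), (np.int64(342), np.int64(348))), (np.int64(205), (np.int64(342), np.int64(348))), (np.int64(206), (np.int64(342), np.int64(348))), (np.int64(207), (np.int64(342), np.int64(348))), (np.int64(208), (np.int64(342), np.int64(348))), (np.int64(209), (np.int64(342), np.int64(348))), (np.int64(210), (np.int64(342), np.int64(348))), (np.int64(211), (np.int64(342), np.int64(348))), (np.int64(212), (np.int64(339), np.int64(347))), (np.int64(213), (np.int64(339), np.int64(346))), (np.int64(214), (np.int64(339), np.int64(340)))]
proj knob [345.38841344 200.46361386] [344.18420523 211.66834327] [213.21328305 164.16567027] [215.60778507 167.75299733]
[(np.int64(153), (np.int64(221), np.int64(221))), (np.int64(154), (np.int64(212), np.int64(222))), (np.int64(155), (np.int64(211), np.int64(223))), (np.int64(156), (np.int64(211), np.int64(223))), (np.int64(157), (np.in
[... 208 characters left out ...]
.int64(216))), (np.int64(162), (np.int64(211), np.int64(217))), (np.int64(163), (np.int64(210), np.int64(223))), (np.int64(164), (np.int64(210), np.int64(226))), (np.int64(165), (np.int64(210), np.int64(220))), (np.int64(166), (np.int64(210), np.int64(223))), (np.int64(167), (np.int64(211), np.int64(223))), (np.int64(168), (np.int64(211), np.int64(223))), (np.int64(169), (np.int64(212), np.int64(223))), (np.int64(170), (np.int64(213), np.int64(222))), (np.int64(171), (np.int64(215), np.int64(222))), (np.int64(172), (np.int64(221), np.int64(229))), (np.int64(173), (np.int64(220), np.int64(229))), (np.int64(174), (np.int64(215), np.int64(220))), (np.int64(175), (np.int64(219), np.int64(219)))]
```

View pics/c22.png

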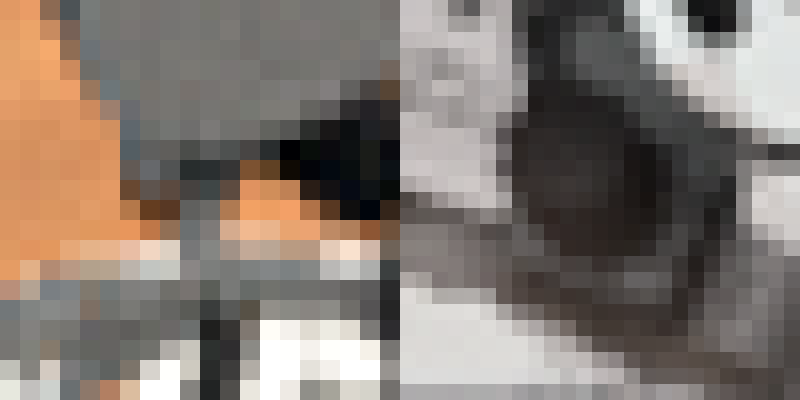

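```bash
python3 -c "
from cell import r
print(r.close_job())"
```

```text
the job is handed in; nothing more can be done
None
```

Both brake discs are changed and the gauge is swung back over the left one. I handed the job in at about 54 s of the 210 s allowed.

**What I did, in order**
1. I pinched the gauge knob and swung the arm out, leaving the plunger about 28 cm from the left hub on the robot's side.
2. Both old discs were there. I lifted each off its hub and stacked them in the crate.
3. I put one new disc on the right hub, turned about -1.4°. The left one had been knocked a few centimetres, so I measured it again, then placed it on the left hub, turned about -35°.
4. I swung the gauge back in, released the knob and pulled the arm clear.

**Last checks**
- **Seating:** Both discs went down past the stud tips with no contact force. The gripper stopped at the seated height, and both cameras show the studs through the holes. The top view at seated height puts the rims on the hub axes to within about 1 mm.
- **Gauge:** The gripper position puts the plunger 67.9 mm from the left hub's axis (target 68 mm), and the knob in both pictures agrees to about 1–2 mm.
- **Bystanders:** The pedal, spanner, screwdriver and the blue and orange look-alikes look unmoved in the last pictures.

**What disagreed or failed**
- Casting a ray to the plunger tip in the scene view gave 60–67 mm, because the tip is only a few blurred pixels in front of the band and studs. I trusted the gripper and knob readings instead.
- The scene-view rim fit of the right disc failed on too few edge points, and there was no usable one for the left.

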